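# Close the preserving jar with its glass disc and screw ring

### The job

Close the stoneware jar: gently lay the glass disc, knob up, into the jar's mouth so that it sits flat on the rubber seat inside and let go of it, then put the small steel screw ring over it and screw it down clockwise until it is just snug, so that it grips the glass firmly without being over-tightened. Let go, and leave everything else on the counter where it is.

Things in the scene. Friction and masses are not known exactly. Their poses are not given: they have to be found in the camera images.
- jar: White stoneware jar fixed to the counter, 86 mm across; origin at the centre of its underside, z up. Above a shoulder at 85 mm stands a neck 49 mm across, its top 8 mm tapering to 45 mm at the rim (119 mm up). Three equal thread ramps wind round the neck (see jar_gap); moulded ridges on the shoulder mark the three gaps between them.
- jar_mouth (a point): Centre of the jar's round mouth (43 mm across), at rim height; axes as the jar's. Inside is a springy rubber seat 39 mm across that yields 1 mm per 10 N; its top lies 7 to 11 mm below the rim: it differs from jar to jar and is not measured.
- jar_gap (a point): Middle of one gap between the ramps, on the jar's +x side, 26 mm from the axis; the others are at 120 and 240 degrees; each 40 degrees wide. From it a ramp (3 mm thick, out to 56 mm across) runs clockwise from above, from -20 to -100 degrees of the jar's +x, its underside falling evenly from 114.5 to 104.5 mm above the jar's underside, to a stop.
- disc: Greenish glass disc 38 mm across, 14 mm thick, lower edge chamfered 3 mm, 50 g; origin at the centre of its underside, z up through the knob. Starts lying on the counter, knob up. On the seat its top stands 3 to 7 mm above the rim. It cracks if pressed on the jar with more than 45 N.
- disc_knob (a point): Middle of the disc's round knob (15 mm across, 16 mm tall, on the disc's top), 22 mm above the disc's underside.
- ring: Small knurled steel screw ring 64 mm across, 22 mm tall, 160 g; origin at the centre of its underside, z up. Bore 58 mm, top flange 4 mm thick with a 26 mm hole that clears the disc's knob. Starts flat on the counter, flange up. Resting on the seated disc, not yet turned, its underside is 104 to 108 mm above the jar's underside.
- ring_lug (a point): One of three inward lugs at the ring's lower edge, on its +x side, 28 mm from the axis (others at 120, 240 degrees); 4.4 mm tall, reaching in to 50.6 mm across; small bars on the flange mark them. They drop through the gaps when ring and jar yaw agree, modulo 120 degrees, within 13 degrees.
- ring_top (a point): Centre of the flange's top, 22 mm above the underside. From mid-gap the ring turns clockwise freely for 30 to 70 degrees, then the thread bites: it resists and pulls the ring, and what holds it, down (7 mm per rad). From there the glass takes 0.7 N more per degree. Snug is 6 to 18 N: some 19 degrees past the bite. It stays tight when released; any moment felt at rest misleads.
- cup: Bystander: steel measuring cup, 68 mm across, 55 mm tall. Origin at the centre of its underside.
- scoop: Bystander: olive-wood flour scoop, 145 mm long, 28 mm tall. Origin under its middle, long axis x.
- wide_ring: Bystander: plain steel band for a larger jar, 92 mm across, 20 mm tall, open right through, too wide for this jar. Origin at the centre of its underside.
- tin: Bystander: closed aluminium spice tin, 52 mm across, 85 mm tall. Origin at the centre of its underside.
- bowl: Bystander: small glazed bowl, 110 mm across, 45 mm tall. Origin at the centre of its underside.
- basket: Bystander: perforated aluminium couscous basket, 230 mm across, 120 mm tall. Origin at the centre of its underside.
- tajine_lid: Bystander: conical clay tajine lid, 244 mm across, 180 mm tall. Origin at the centre of its underside.
Mind the look-alikes: they are no part of the job. Of the things like the disc, leave any that is brown; of the rest the smaller one is meant.

How it is judged:
By the outcome, as a careful person would: the job done as asked, in the order asked, and still so for the second after the job is handed in, with the robot touching nothing.
It also fails if it takes over 67 s, if anything falls off the work surface, if the arm or the gripper's body presses on something with over 40 N, if the wrist force passes 120 N, or if a joint passes its speed limit or range.

### The arm

A 7-joint arm with a two-finger parallel gripper is mounted at the origin on the work surface. World frame = base frame: x ahead of the robot, y to its left, z up, the work surface at z = 0. Lengths are in m, angles in degrees, forces in N, time in s.
With the tool pointing down it reaches from about 0.425 to 0.875 m from the base axis. Payload 4.7 kg.
Tool frame: the origin (TCP) lies midway between the tips of the shut fingers; the grasp point (between the pads) lies env.grip_point_offset behind it (env.grip_point_offset is the distance from the TCP to the grasp point, in m); x points along the fingers, y is the direction in which the jaws open and shut, and the axes are right-handed (so a half turn about x gives the same grasp; the last joint's range is limited). The gripper opens to 87 mm and grips with 3 to 60 N. Pads are 19 mm wide; open, the fingers measure 117 mm over their backs; the gripper's body (75 mm by 190 mm) begins 51 mm behind the grasp point.
Start: joints at [-75.567, 18.392, -4.016, 83.108, 1.295, 78.541, -3.26], TCP at [0.153, 0.632, 0.201] pointing down, gripper open.
Joint ranges: [-163.93, 163.93], [-17.29, 119.83], [-79.2, 71.16], [3.27, 140.29], [-89.18, 269.18], [5.43, 117.66], [-154.24, 154.24]. Speed limits (degrees/s): [147.25, 147.25, 180, 180, 180, 180, 180].

### API

Orientations are given as [roll, pitch, yaw] about the fixed x, y, z axes, in that order (R = Rz(yaw) Ry(pitch) Rx(roll)).
In Python, from cell import readout, read_camera, camera_params, sign_off, spot_in, pinpoint, env gives the robot as it stands.
- The arm moves only by the shell command python3 -m pendant 'ROWS' [OPENING] [FORCE]. ROWS is a JSON object of lists of equal length, an entry for each row: "xyz": the shift along the world's x, y, z in m, a list of three; "turn": the turn about the world's z in rad. A call has 1 to 10 rows; each row shifts and turns the pose as measured when the row begins; what a row does not reach is not made up. A row lasts 1/8 s, in which the tool goes at most 62.5 mm and 10.7 degrees, less where a joint would pass 70% of its speed; a pose out of reach is approached as far as the arm can. A call is refused whole if a number of a shift passes 0.0625 or a number of a turn 0.188, either way. A call with a gripper value outside its range is refused whole. OPENING is the opening, from 0 (shut) to 1 (fully open), set as the call begins (- or left out, the last holds). The fingers move at their own pace and stop on an object; FORCE is the grip in N (left out, the last holds). Time passes only in rows, so rows that do not move let the fingers close. It gives the time, the measured TCP pose, the force and the opening at its end, in the units of the state.
- readout.get_obs(): the state, without advancing time (a new reading comes with each control period).
- read_camera(name): name is "scene" or "top"; returns the picture (480x640x3 uint8, red, green, blue); there is no depth.
- camera_params(name): a dict with "fx", "fy", "cx", "cy" (pixels), "k1" (the pictures are not rectified: a ray, as slopes to the right and down, at radius r is drawn at 1 + k1 r^2 times it, then the intrinsics apply), "rvec" (rotation vector, rad) and "tvec" (3), from world to camera coordinates, as OpenCV has them. Camera axes: x right, y down, z forward; pixel columns grow to the right and rows downward; lengths in m; the calibration is good to about 2 mm. A picture is of the moment at which its call begins. camera_params takes no time and is no camera call.
- sign_off(): hands the job in, once; it reports no verdict.
Trained networks look in the newest picture that a camera, given by its name, has taken for a name from the list of things; names that differ only in an ending like _2 or _b are one class to them, and where a whole thing is asked for, a point or a joint stands for the part that bears it (a point fixed in the world has none). Each returns a list of dicts, best first, with "score" (0 to 1); they miss things now and then, are a little off and sometimes report something else, mostly with a low value. They report only what shows in the picture. A call takes as long as a camera call. They do not tell look-alikes from the thing itself.
- spot_in(camera, name): "at" ([x, y, z] in m, in the coordinates of the camera as it stood for that picture, good to about 4 mm: the middle of the surface that is visible of it).
- pinpoint(camera, name): "at" ([x, y, z] in m, in the coordinates of the camera as it stood for that picture, good to about 4 mm: a listed point, or the origin of a listed thing).
The state is a dict: "time_s": time; "qpos": joint angles; "joint_velocities": joint speeds; "effort": joint torques, N m; "tool_pos": TCP position; "tool_rot": TCP orientation; "force": force on the tool from outside, world axes, zero at the start; "wrist_torque": the same for the moment, N m; "grip_width": finger opening in m.
Only numpy, scipy, OpenCV 4.12 (cv2) and the standard library are available. Lean on these libraries where they do the work, as an engineer would, in place of code of your own. Each camera call takes 0.05 s, during which the arm holds its last target.

## Working session

There is one attempt and no reset: what is moved stays moved. The work goes in short steps, Python scripts to look and compute and a shell command to move; the robot and the scene stay as the last step left them, time stands still between calls to the robot, and variables do not carry over. Pictures are saved under pics/ and viewed, and the job is handed in when it is done.

```bash
ls; mkdir -p pics; cat > h.py <<'E'
import numpy as np, cv2
from cell import readout, read_camera, camera_params, sign_off, spot_in, pinpoint, env
def w(cam,p):
    c=camera_params(cam);R=cv2.Rodrigues(np.array(c["rvec"],float))[0]
    return R.T@(np.array(p)-np.array(c["tvec"]).ravel())
def pix(cam,P):
    c=camera_params(cam);R=cv2.Rodrigues(np.array(c["rvec"],float))[0]
    q=R@np.array(P)+np.array(c["tvec"]).ravel();u=q[:2]/q[2];s=1+c["k1"]*(u@u)
    return np.array([c["fx"]*u[0]*s+c["cx"],c["fy"]*u[1]*s+c["cy"]])
def ray(cam,uv,z):
    c=camera_params(cam);R=cv2.Rodrigues(np.array(c["rvec"],float))[0];t=np.array(c["tvec"]).ravel()
    d=np.array([(uv[0]-c["cx"])/c["fx"],(uv[1]-c["cy"])/c["fy"]]);u=d.copy()
    for _ in range(20): u=d/(1+c["k1"]*(u@u))
    o=-R.T@t; v=R.T@np.array([u[0],u[1],1.]); return o+v*(z-o[2])/v[2]
def save(cam,name,crop=None,k=1):
    im=read_camera(cam)
    if crop: a,b,c,d=crop; im=im[b:d,a:c]
    im=cv2.resize(im,None,fx=k,fy=k,interpolation=cv2.INTER_CUBIC)
    cv2.imwrite(f"pics/{name}.png",im[:,:,::-1])
E
python3 - <<'E'
from h import *
print(readout.get_obs(),env.grip_point_offset)
for c in("scene","top"):
    save(c,c+"0")
    print(c,camera_params(c))
    for n in("jar_mouth","jar_gap","disc","disc_knob","ring","ring_lug","ring_top"):
        for r in pinpoint(c,n)[:5]: print(c,n,round(r["score"],2),w(c,r["at"]).round(4),pix(c,w(c,r["at"])).round(0))
E
```

```text
pics
{'time_s': 0.0, 'qpos': array([-75.57005107,  18.4370308 ,  -4.01633601,  83.1750471 ,
         1.29598592,  78.53971019,  -3.25998767]), 'joint_velocities': array([ 0.13540708, -0.06804776, -0.02710332, -0.02137703, -0.05786752,
        0.07136872,  0.06585583]), 'effort': array([-6.83257986e-05, -4.91284633e+01, -4.03804053e-01, -3.12530851e+01,
       -6.38413173e-02,  4.34856664e-02,  1.85232666e-04]), 'tool_pos': array([0.15299664, 0.63113261, 0.19998338]), 'tool_rot': array([ -86.53476587,   89.89331724, -100.15398949]), 'force': array([ 0.32315038, -0.2285821 , -0.09649958]), 'wrist_torque': array([ 0.00154318,  0.04517952, -0.00223993]), 'grip_width': 0.08693834215357192} 0.0187
scene {'fx': 505.4125789427991, 'fy': 505.4125789427991, 'cx': 306.4375795550959, 'cy': 241.64092013213812, 'k1': -0.06556957453014936, 'rvec': array([ 1.76447494,  1.44287864, -0.78724456]), 'tvec': array([-0.09742522, -0.2220334 ,  1.68015811])}
scene jar_mouth 0.78 [ 0.5663 -0.0317  0.118 ] [296. 239.]
scene jar_gap 0.66 [0.477  0.2119 0.0021] [383. 246.]
scene jar_gap 0.57 [ 0.5818 -0.0191  0
[... 933 characters left out ...]
.]
top jar_mouth 0.52 [ 0.6878 -0.207   0.0019] [403. 212.]
top jar_gap 0.97 [ 0.5833 -0.0101  0.1118] [322. 252.]
top disc 0.72 [ 0.4701 -0.1523 -0.0006] [387. 305.]
top disc 0.58 [ 0.4529 -0.2361 -0.0011] [424. 311.]
top disc 0.53 [ 0.5293 -0.2414 -0.0047] [423. 278.]
top disc_knob 0.89 [ 0.4714 -0.1554  0.0334] [390. 304.]
top disc_knob 0.78 [ 0.5262 -0.2382  0.0195] [424. 278.]
top disc_knob 0.51 [ 0.4528 -0.2329  0.0214] [425. 311.]
top ring 0.85 [ 0.4767  0.2081 -0.0011] [230. 311.]
top ring 0.69 [ 0.4537 -0.2328  0.0257] [425. 310.]
top ring 0.28 [0.4808 0.2108 0.0239] [227. 309.]
top ring_lug 0.62 [0.4535 0.1959 0.0037] [235. 321.]
top ring_top 0.57 [0.4763 0.2138 0.0229] [225. 311.]
```

View pics/top0.png

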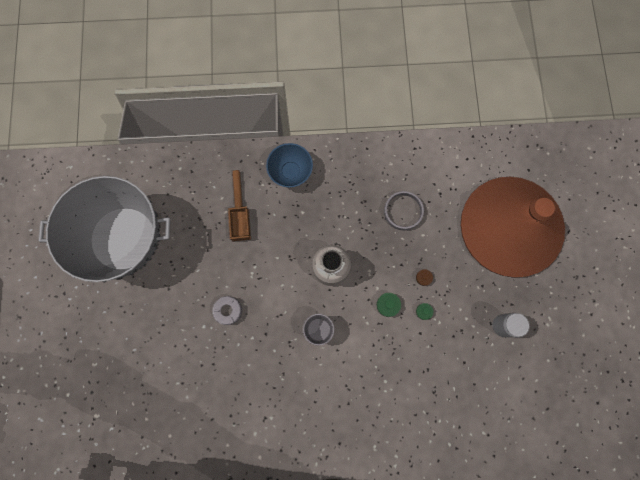

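View pics/scene0.png

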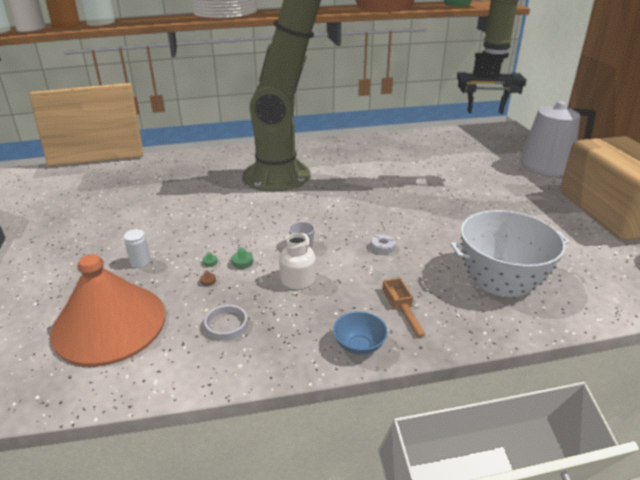

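```bash
python3 - <<'E'
import cv2,numpy as np
im=cv2.imread("pics/top0.png")
f=lambda a,b,c,d,k:cv2.resize(im[b:d,a:c],(400,300),interpolation=cv2.INTER_CUBIC)
o=np.vstack([np.hstack([f(360,250,460,325,4),f(190,275,270,335,5)]),np.hstack([f(290,228,370,288,5),f(410,260,450,290,10)])])
cv2.imwrite("pics/crops.png",o)
E
```

```text
(no output)
```

View pics/crops.png

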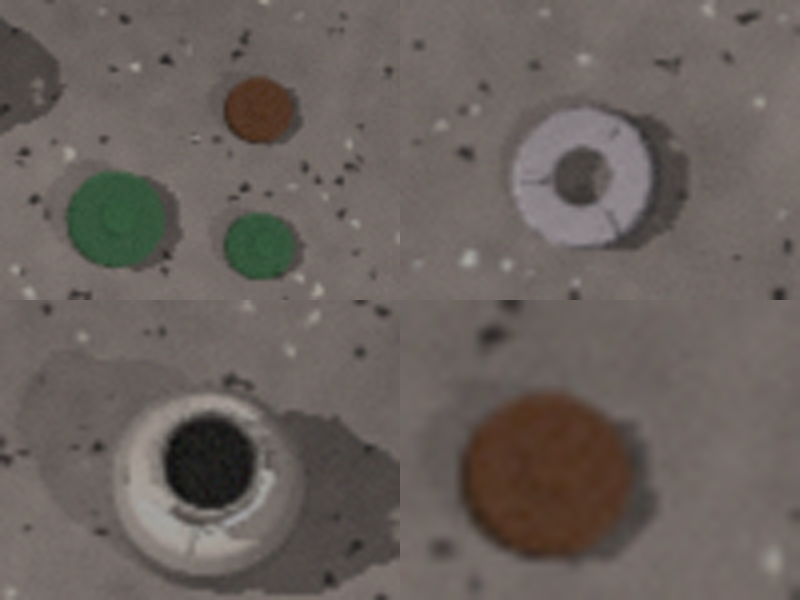

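Candidates for the disc in the top view are large green (388,305), small green (425,311) and brown (425,278). The brown one is excluded, and the smaller green one at (425,311) fits, as the enlarged crop confirms. The ring's bars and the jar's ridges are faintly visible. Next I'll measure centres and yaws.

```bash
cat > seg.py <<'E'
from h import *
def blob(im,mask,near):
    n,l,s,c=cv2.connectedComponentsWithStats(mask.astype(np.uint8))
    i=min(range(1,n),key=lambda i:np.hypot(*(c[i]-near))+(1e3 if s[i,4]<30 else 0)); 
    cs=cv2.findContours((l==i).astype(np.uint8),0,1)[0]
    cs=max(cs,key=len); return s[i],c[i],cv2.fitEllipse(cs)
E
python3 - <<'E'
from seg import *
T=cv2.imread("pics/top0.png").astype(int); S=cv2.imread("pics/scene0.png").astype(int)
g=lambda I:(I[:,:,1]>I[:,:,2]+25)&(I[:,:,1]>I[:,:,0]+10)
for nm,m,n in (("disc",g(T),(425,311)),("big",g(T),(388,305)),("brown",(T[:,:,2]>T[:,:,0]+25)&(T[:,:,2]<130),(425,278)),("mouth",T.max(2)<60,(332,260)),("ring",(T.min(2)>128),(227,310))):
    s,c,e=blob(T,m,np.array(n)); z={"mouth":.119,"ring":.022}.get(nm,.012)
    print(nm,s,c.round(1),[np.round(v,1) for v in e],ray("top",e[0],z).round(4))
s,c,e=blob(S,g(S),np.array((210,260)));print("scene disc",s,c,e)
cv2.imwrite("pics/ringbig.png",np.hstack([cv2.resize(T[290:330,207:247].astype(np.uint8),(400,400),interpolation=4),cv2.resize(T[240:290,305:355].astype(np.uint8),(400,400),interpolation=4)]))
o=readout.get_obs();from scipy.spatial.transform import Rotation as Ro
print(Ro.from_euler("xyz",o["tool_rot"],degrees=True).as_matrix().round(3))
E
```

```text
disc [417 304  16  15 191] [424.4 311.1] [array([424.4, 311.1]), array([14.3, 15.2]), np.float64(115.2)] [ 0.452  -0.2339  0.012 ]
big [378 293  23  23 417] [388.5 304.2] [array([388.5, 304.2]), array([22. , 22.3]), np.float64(157.1)] [ 0.4718 -0.1542  0.012 ]
brown [416 269  17  17 210] [424.3 276.9] [array([424.3, 276.9]), array([15.2, 15.8]), np.float64(123.5)] [ 0.5294 -0.2413  0.012 ]
mouth [323 252  18  18 256] [331.4 260.2] [array([331.4, 260.2]), array([17.1, 17.3]), np.float64(141.5)] [ 0.5631 -0.0279  0.119 ]
ring [213 298  26  26 301] [225.7 311.5] [array([225.4, 310.8]), array([21.7, 23.9]), np.float64(67.5)] [0.4766 0.2138 0.022 ]
scene disc [203 253  14  12 124] [209.5        258.93548387] ((209.4375457763672, 258.85186767578125), (10.943305969238281, 13.028915405273438), 93.19688415527344)
[[ 0.     0.236  0.972]
 [ 0.     0.972 -0.236]
 [-1.     0.     0.   ]]
```

View pics/ringbig.png

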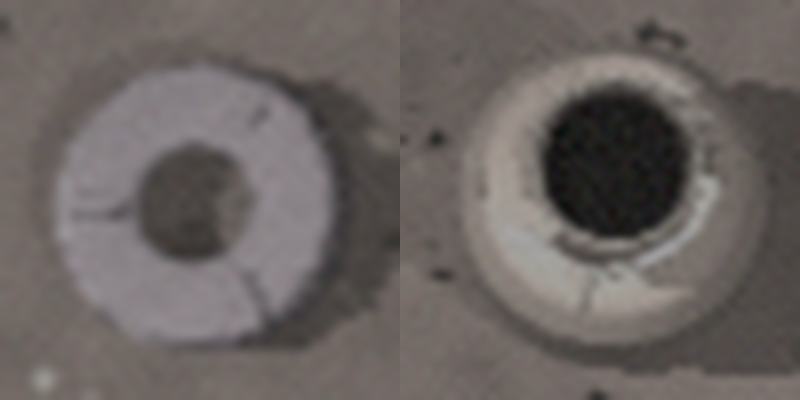

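```bash
python3 - <<'E'
from seg import *
a=lambda c,p:np.degrees(np.arctan2(*(p-c)[[1,0]]))
c=ray("top",(226.5,310.3),.022);print("ring c",c)
for u in((72,214),(130,213),(262,310),(238,270),(262,113)):
    print(a(c,ray("top",(207+u[0]/10,290+u[1]/10),.022))%120)
m=ray("top",(331.4,260.2),.119);print(m)
for u in((185,275),(185,310),(85,185),(290,100)):
    p=ray("top",(305+u[0]/8,240+u[1]/8),.087);print(u,p,a(m,p)%120,np.hypot(*(p-m)[:2]))
# predicted ridge & bar positions for overlay
T=cv2.imread("pics/top0.png");k=16
def ov(x0,y0,n,C,z,r1,r2,ys):
    I=cv2.resize(T[y0:y0+n,x0:x0+n],(400,400),interpolation=2);s=400/n
    for y in ys:
        for j in range(3):
            t=np.radians(y+120*j);d=np.array([np.cos(t),np.sin(t),0])
            q=(pix("top",[C[0],C[1],z]+d*r2)+.5-[x0,y0])*s
            cv2.circle(I,tuple(int(v) for v in q),2,(0,0,255),-1)
    return I
cv2.imwrite("pics/ov.png",np.hstack([ov(207,290,40,c,.022,.014,.034,[91]),ov(305,240,50,m,.086,.03,.045,[40])]))
for n in("ring_lug","jar_gap"):
  for cam in("top","scene"):
    for r in pinpoint(cam,n): print(cam,n,r["score"],w(cam,r["at"]))
E
```

```text
ring c [0.47754999 0.21135885 0.022     ]
91.92889761236339
95.56817648802658
90.83767440411603
91.45319102077457
81.4875808338775
[ 0.56316272 -0.02789207  0.119     ]
(185, 275) [ 0.53785937 -0.01988927  0.087     ] 42.44917592229663 0.026538730865108447
(185, 310) [ 0.52847421 -0.01936271  0.087     ] 46.18591024309376 0.03572173968103328
(85, 185) [0.56361563 0.00560983 0.087     ] 89.22546865339618 0.033504959707343365
(290, 100) [ 0.58376959 -0.05088392  0.087     ] 71.86886715808777 0.03087504462336465
top ring_lug 0.62 [0.45346185 0.19592709 0.00370346]
scene ring_lug 0.84 [ 0.45467224  0.19856651 -0.00198299]
top jar_gap 0.97 [ 0.58326259 -0.01011645  0.11181535]
scene jar_gap 0.66 [0.47695542 0.2118643  0.00208625]
scene jar_gap 0.57 [ 0.58180428 -0.01913919  0.11182655]
scene jar_gap 0.53 [ 0.44885559 -0.23524102 -0.00197201]
```

View pics/ov.png

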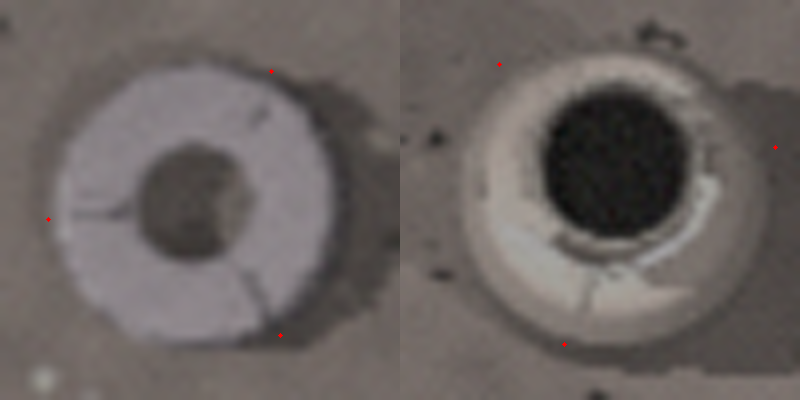

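```bash
python3 -m pendant '{"xyz":[[0.045,-0.035,0],[0.045,-0.035,0],[0.045,-0.035,0],[0.045,-0.035,0],[0.045,-0.035,0],[0.045,-0.035,0],[0.04,-0.045,0],[0.02,-0.055,0],[0,-0.06,0],[0,-0.06,0]],"turn":[0,0,0,0,0,0,0,0,0,0]}' 0.45 20
```

```text
time_s: 2.25
tool_pos: [0.4886, 0.1919, 0.2013]
tool_rot: [82.4, 89.7, 69.4]
force: [1.2, 0.3, 0.8]
grip_width: 0.0393
```

```bash
python3 -m pendant '{"xyz":[[0.005,-0.06,0],[0.005,-0.06,0],[0,-0.06,0],[0,-0.06,0],[0,-0.06,0],[-0.01,-0.06,0],[-0.02,-0.05,0],[-0.01,-0.02,-0.02],[0,0,0],[0,0,0]],"turn":[0,0,0,0,0,0,0,0,0,0]}'
python3 - <<'E'
from h import *
from scipy.spatial.transform import Rotation as Ro
o=readout.get_obs();print(o["tool_pos"],o["qpos"],Ro.from_euler("xyz",o["tool_rot"],degrees=True).as_matrix()[:,1])
save("top","a1")
E
```

```text
time_s: 3.5
tool_pos: [0.4565, -0.257, 0.1853]
tool_rot: [34.1, 89.2, 20.6]
force: [-0.1, -0.2, -0.5]
grip_width: 0.0392
[ 0.4565311  -0.25696538  0.18532218] [-12.98573232   2.76816181  41.48718683 103.95536961  -2.5152298
  73.48342604 105.69480336] [0.23289541 0.97247302 0.00748058]
```

View pics/a1.png

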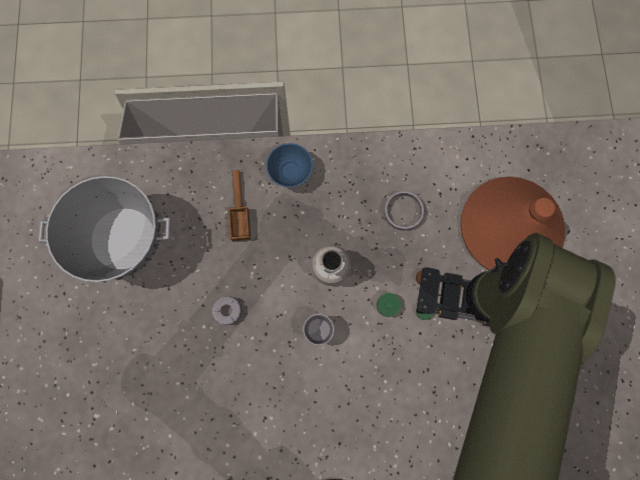

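```bash
python3 -m pendant '{"xyz":[[-0.003,0.012,-0.03],[-0.002,0.01,-0.045],[0,0,-0.04],[0,0,-0.025],[0,0,0],[0,0,0]],"turn":[0,0,0,0,0,0]}'
python3 - <<'E'
from h import *
save("scene","a2",(150,200,310,320),5)
E
```

```text
time_s: 4.3
tool_pos: [0.4601, -0.2252, 0.0464]
tool_rot: [26.9, 88.7, 14.5]
force: [0.3, -0.6, 0.1]
grip_width: 0.0393
```

View pics/a2.png

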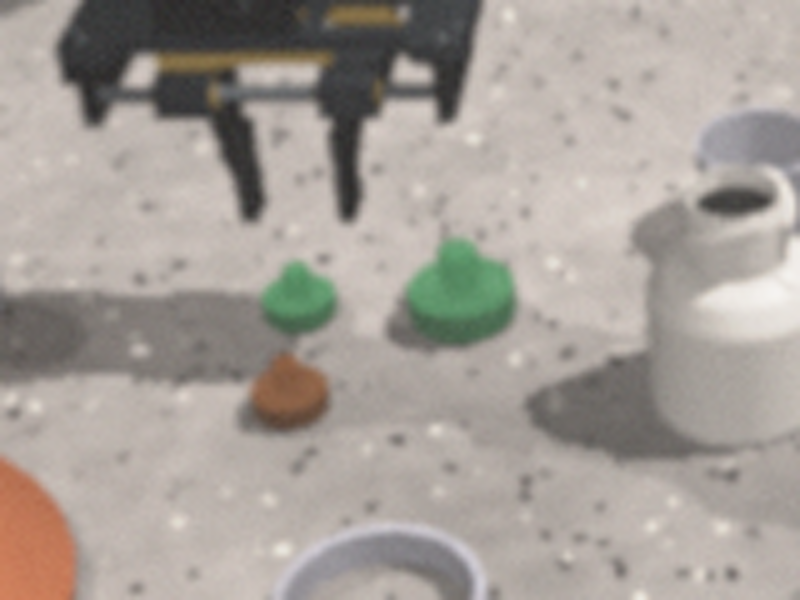

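```bash
python3 -m pendant '{"xyz":[[-0.0085,-0.01,0],[0,0,0],[0,0,0]],"turn":[0,0,0]}'
cat > st.py <<'E'
from h import *
from scipy.spatial.transform import Rotation as Ro
o=readout.get_obs();R=Ro.from_euler("xyz",o["tool_rot"],degrees=True).as_matrix()
print("t%.2f"%o["time_s"],"pos",o["tool_pos"].round(4),"yaw%.1f"%np.degrees(np.arctan2(R[1,1],R[0,1])),"x",R[:,0].round(4),"F",o["force"].round(1),"M",o["wrist_torque"].round(2),"w%.4f"%o["grip_width"],"q",o["qpos"].round(0))
E
python3 st.py
```

```text
time_s: 4.72
tool_pos: [0.4529, -0.2368, 0.0491]
tool_rot: [23.2, 88.4, 10.7]
force: [-0.1, 0.1, 1.0]
grip_width: 0.0391
t4.72 pos [ 0.4529 -0.2368  0.0491] yaw77.6 x [ 0.0266  0.005  -0.9996] F [-0.1  0.1  1. ] M [0.01 0.11 0.01] w0.0391 q [-12.  10.  40. 115.  -9.  57. 110.]
```

```bash
python3 -m pendant '{"xyz":[[-0.001,0.001,-0.012],[0,0,-0.012],[0,0,-0.007],[0,0,-0.002]],"turn":[0,0,0,0]}'
python3 st.py
```

```text
time_s: 5.22
tool_pos: [0.4513, -0.2352, 0.0133]
tool_rot: [24.7, 88.5, 12.2]
force: [0.2, -0.4, 0.6]
grip_width: 0.0389
t5.22 pos [ 0.4513 -0.2352  0.0133] yaw77.6 x [ 0.0255  0.0055 -0.9997] F [ 0.2 -0.4  0.6] M [0.03 0.06 0.07] w0.0389 q [-11.  13.  40. 117. -11.  53. 113.]
```

Slightly low; raise 3.5 mm, check, then close.

```bash
python3 -m pendant '{"xyz":[[0,0,0.0035],[0,0,0]],"turn":[0,0]}'
python3 st.py
python3 - <<'E'
from h import *
save("scene","a3",(150,200,310,320),5)
E
```

```text
time_s: 5.48
tool_pos: [0.4513, -0.2354, 0.0169]
tool_rot: [24.1, 88.5, 11.7]
force: [0.6, 1.1, 1.2]
grip_width: 0.0392
t5.47 pos [ 0.4513 -0.2354  0.0169] yaw77.6 x [ 0.0251  0.0052 -0.9997] F [0.6 1.1 1.2] M [-0.01  0.04  0.04] w0.0392 q [-11.  12.  40. 117. -11.  53. 112.]
```

View pics/a3.png

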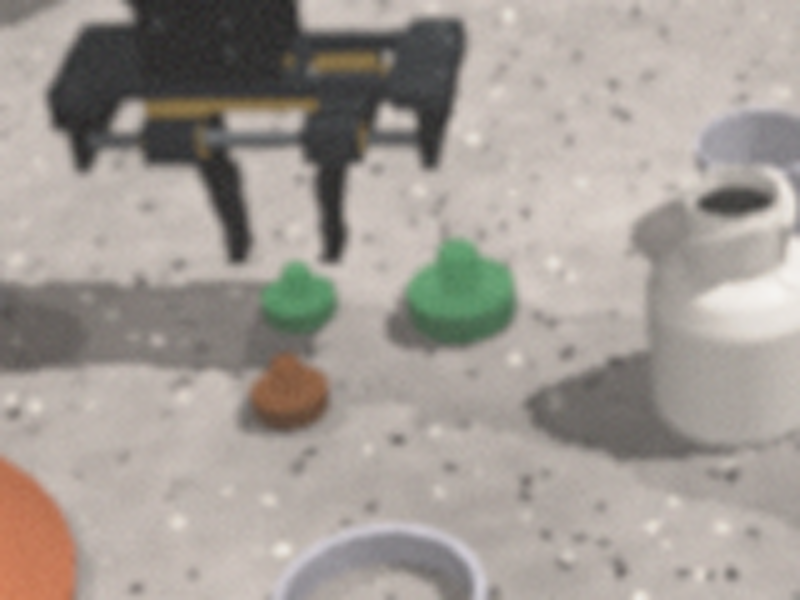

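```bash
python3 - <<'E'
from h import *
o=readout.get_obs();p=o["tool_pos"]
print(pix("scene",p),pix("scene",[.4515,-.235,.03]),pix("scene",[.4515,-.235,.022]))
for z in(.0,.01,.017,.03): print(z,ray("scene",(207.1,251.8),z))
for c in("scene","top"):
  read_camera(c)
  for r in pinpoint(c,"disc_knob")+pinpoint(c,"disc"): print(c,r["score"],w(c,r["at"]))
I=read_camera("top");cv2.imwrite("pics/a4.png",cv2.resize(I[250:340,360:480],None,fx=6,fy=6,interpolation=2)[:,:,::-1])
E
```

```text
[209.68833701 257.09689139] [209.14500821 252.84627091] [209.54537399 255.44986523]
0.0 [ 0.40162756 -0.24247541  0.        ]
0.01 [ 0.41634444 -0.24162401  0.01      ]
0.017 [ 0.42664626 -0.24102803  0.017     ]
0.03 [ 0.44577819 -0.23992121  0.03      ]
scene 0.8 [ 0.47282885 -0.15436179  0.02850901]
scene 0.7 [ 0.52791923 -0.24195706  0.01877615]
scene 0.62 [ 0.44859911 -0.23884902  0.02106267]
scene 0.6 [ 0.4677825  -0.15345103 -0.00305766]
scene 0.59 [ 0.45064229 -0.23510975 -0.00382956]
scene 0.51 [ 5.31300562e-01 -2.43559669e-01  4.67924769e-06]
top 0.8 [ 0.46790949 -0.15567332  0.03353975]
top 0.55 [ 0.45386543 -0.23172449  0.02093527]
top 0.53 [ 0.52419934 -0.23845922  0.02302189]
top 0.17 [0.47866884 0.21048159 0.02385301]
top 0.71 [ 0.5318274  -0.23958029 -0.00072524]
top 0.62 [ 0.47114489 -0.15425343  0.00091467]
top 0.37 [ 4.53116838e-01 -2.38297573e-01 -2.64825930e-04]
```

View pics/a4.png

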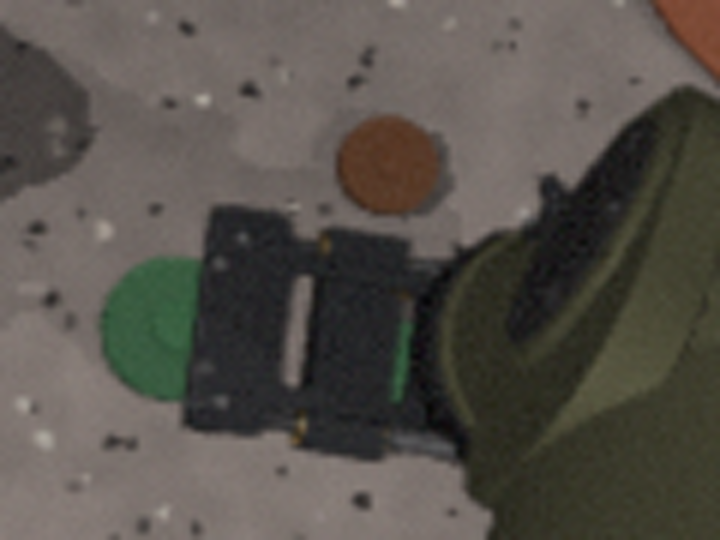

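```bash
python3 -m pendant '{"xyz":[[0,0,0],[0,0,0],[0,0,0]],"turn":[0,0,0]}' 0 12
python3 st.py
python3 - <<'E'
from h import *
save("scene","a5",(150,200,310,320),5)
E
```

```text
time_s: 6.25
tool_pos: [0.4509, -0.2351, 0.0164]
tool_rot: [25.4, 88.6, 12.9]
force: [0.5, 0.5, 0.5]
grip_width: 0.0168
t6.25 pos [ 0.4509 -0.2351  0.0164] yaw77.6 x [ 0.0244  0.0056 -0.9997] F [0.5 0.5 0.5] M [-0.06  0.04 -0.05] w0.0168 q [-11.  12.  40. 117. -11.  53. 112.]
```

View pics/a5.png

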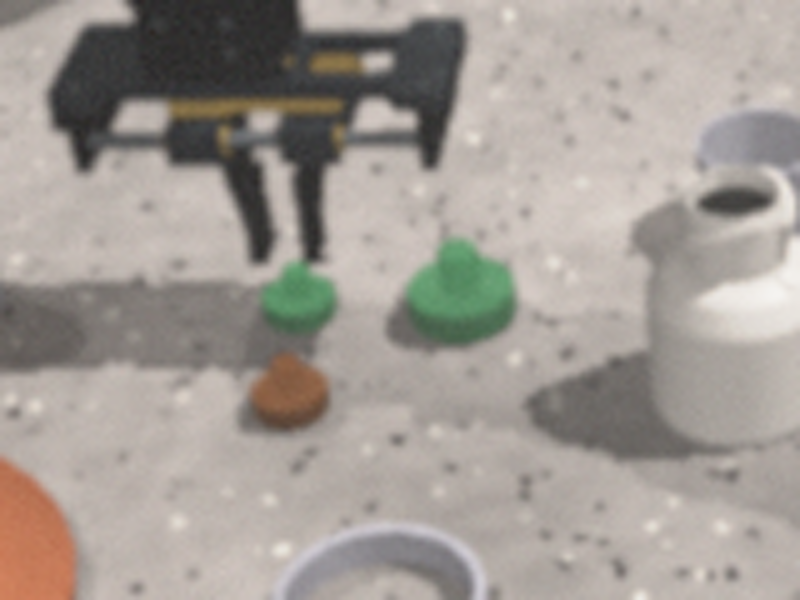

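```bash
python3 -m pendant '{"xyz":[[0,0,0]],"turn":[0]}'
python3 st.py
python3 - <<'E'
from h import *
from scipy.spatial.transform import Rotation as Ro
o=readout.get_obs();p=o["tool_pos"];R=Ro.from_euler("xyz",o["tool_rot"],degrees=True).as_matrix()
for cam in("scene","top"):
  I=read_camera(cam).copy()
  for b in(0,.0187,.07):
    for s in(-.1,-.05,-.0075,0,.0075,.05,.1):
      q=pix(cam,p-R[:,0]*b+R[:,1]*s);print(cam,b,s,q.round(1))
  x0,y0=(150,200) if cam=="scene" else (370,260)
  J=cv2.resize(I[y0:y0+90,x0:x0+120],None,fx=6,fy=6,interpolation=2)
  for b in(0,.0187,.07):
    for s in(-.0075,.0075):
      q=(pix(cam,p-R[:,0]*b+R[:,1]*s)+.5-[x0,y0])*6
      cv2.circle(J,tuple(int(v) for v in q),3,(255,0,0),-1)
  cv2.imwrite(f"pics/a6{cam}.png",J[:,:,::-1])
E
```

```text
time_s: 6.42
tool_pos: [0.4509, -0.2351, 0.0164]
tool_rot: [25.2, 88.6, 12.8]
force: [-0.5, -0.6, -0.4]
grip_width: 0.0043
t6.42 pos [ 0.4509 -0.2351  0.0164] yaw77.6 x [ 0.0244  0.0055 -0.9997] F [-0.5 -0.6 -0.4] M [-0.04  0.    0.01] w0.0043 q [-11.  12.  40. 117. -11.  53. 112.]
scene 0 -0.1 [170.8 257.4]
scene 0 -0.05 [190.2 257.2]
scene 0 -0.0075 [206.8 257.1]
scene 0 0 [209.8 257.1]
scene 0 0.0075 [212.7 257.1]
scene 0 0.05 [229.4 257. ]
scene 0 0.1 [249.2 256.8]
scene 0.0187 -0.1 [169.5 251.2]
scene 0.0187 -0.05 [189.1 251.1]
scene 0.0187 -0.0075 [205.8 251. ]
scene 0.0187 0 [208.8 250.9]
scene 0.0187 0.0075 [211.7 250.9]
scene 0.0187 0.05 [228.6 250.8]
scene 0.0187 0.1 [248.5 250.6]
scene 0.07 -0.1 [165.9 233.9]
scene 0.07 -0.05 [185.9 233.7]
scene 0.07 -0.0075 [203.  233.5]
scene 0.07 0 [206.  233.5]
scene 0.07 0.0075 [209.  233.4]
scene 0.07 0.05 [226.3 233.3]
scene 0.07 0.1 [246.6 233.1]
top 0 -0.1 [469.5 318.8]
top 0 -0.05 [447.4 315.1]
top 0 -0.0075 [428.7 312. ]
top 0 0 [425.4 311.5]
top 0 0.0075 [422.1 310.9]
top 0 0.05 [403.4 307.8]
top 0 0.1 [381.5 304.2]
top 0.0187 -0.1 [472.1 318.7]
top 0.0187 -0.05 [449.6 315. ]
top 0.0187 -0.0075 [430.5 311.8]
top 0.0187 0 [427.2 311.3]
top 0.0187 0.0075 [423.8 310.7]
top 0.0187 0.05 [404.8 307.6]
top 0.0187 0.1 [382.5 303.9]
top 0.07 -0.1 [479.7 318.5]
top 0.07 -0.05 [456.1 314.6]
top 0.07 -0.0075 [436.1 311.2]
top 0.07 0 [432.5 310.7]
top 0.07 0.0075 [429.  310.1]
top 0.07 0.05 [409.  306.8]
top 0.07 0.1 [385.6 302.9]
```

View pics/a6scene.png

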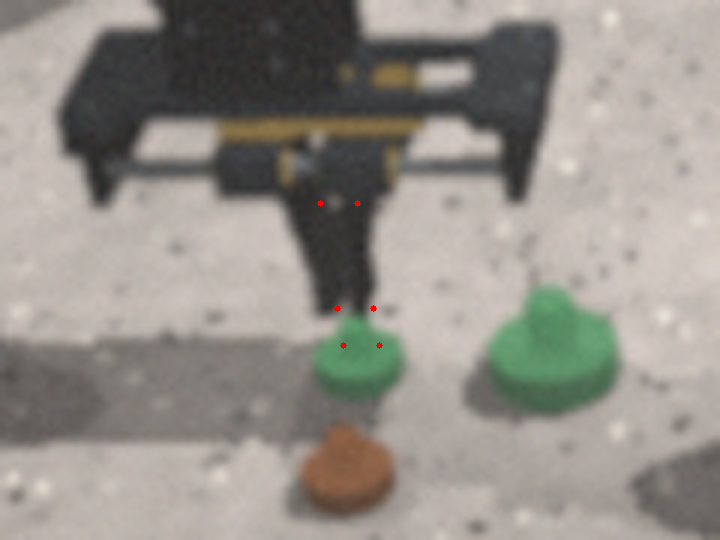

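View pics/a6top.png

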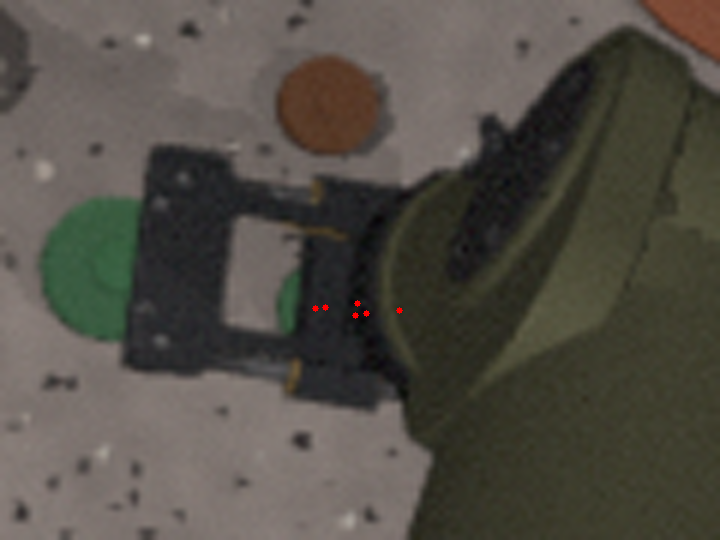

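```bash
python3 -m pendant '{"xyz":[[0,0,0.003],[0,0.004,0],[0,0,0],[0,0,0]],"turn":[0,0,0,0]}' 0.4
python3 st.py
python3 -m pendant '{"xyz":[[0,0,-0.004],[0,0,-0.003],[0,0,0]],"turn":[0,0,0]}'
python3 st.py
python3 - <<'E'
from h import *
save("scene","a7",(150,200,310,320),5)
E
```

```text
time_s: 7.02
tool_pos: [0.451, -0.2307, 0.0197]
tool_rot: [25.5, 88.6, 13.1]
force: [-0.8, 0.3, 0.1]
grip_width: 0.0313
t7.03 pos [ 0.451  -0.2307  0.0197] yaw77.6 x [ 0.0245  0.0057 -0.9997] F [-0.8  0.3  0.1] M [-0.02  0.02 -0.05] w0.0313 q [-12.  12.  40. 117. -11.  53. 111.]
time_s: 7.4
tool_pos: [0.4508, -0.2307, 0.012]
tool_rot: [25.6, 88.6, 13.2]
force: [0.4, -0.5, 0.2]
grip_width: 0.0349
t7.40 pos [ 0.4508 -0.2307  0.012 ] yaw77.6 x [ 0.0242  0.0057 -0.9997] F [ 0.4 -0.5  0.2] M [ 0.    0.07 -0.  ] w0.0349 q [-11.  13.  40. 117. -11.  52. 112.]
```

View pics/a7.png

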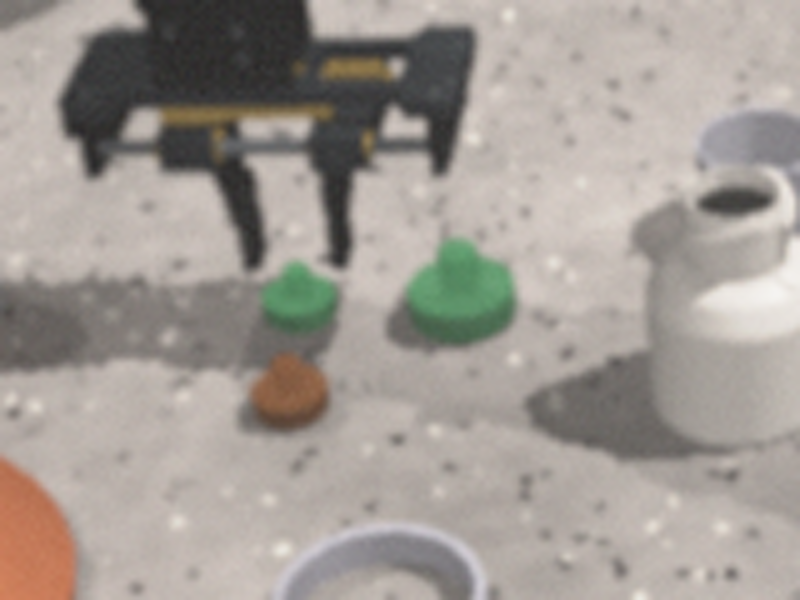

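```bash
python3 -m pendant '{"xyz":[[0,0,-0.003],[0,0,-0.003],[0,0,0]],"turn":[0,0,0]}'
python3 st.py
python3 -m pendant '{"xyz":[[0,0,-0.002],[0,0,-0.002],[0,0,0]],"turn":[0,0,0]}'
python3 st.py
python3 - <<'E'
from h import *
save("scene","a8",(150,200,310,320),5)
E
```

```text
time_s: 7.82
tool_pos: [0.4508, -0.2308, 0.0057]
tool_rot: [25.4, 88.6, 13.0]
force: [-0.2, -0.9, -0.1]
grip_width: 0.0347
t7.83 pos [ 0.4508 -0.2308  0.0057] yaw77.6 x [ 0.0242  0.0056 -0.9997] F [-0.2 -0.9 -0.1] M [0.01 0.06 0.04] w0.0347 q [-11.  13.  39. 117. -12.  52. 112.]
time_s: 8.2
tool_pos: [0.4509, -0.2308, 0.0014]
tool_rot: [25.3, 88.6, 12.9]
force: [0.4, 0.1, -0.4]
grip_width: 0.035
t8.20 pos [ 0.4509 -0.2308  0.0014] yaw77.6 x [ 0.0244  0.0056 -0.9997] F [ 0.4  0.1 -0.4] M [-0.01  0.03 -0.02] w0.0350 q [-11.  14.  39. 118. -12.  51. 113.]
```

View pics/a8.png

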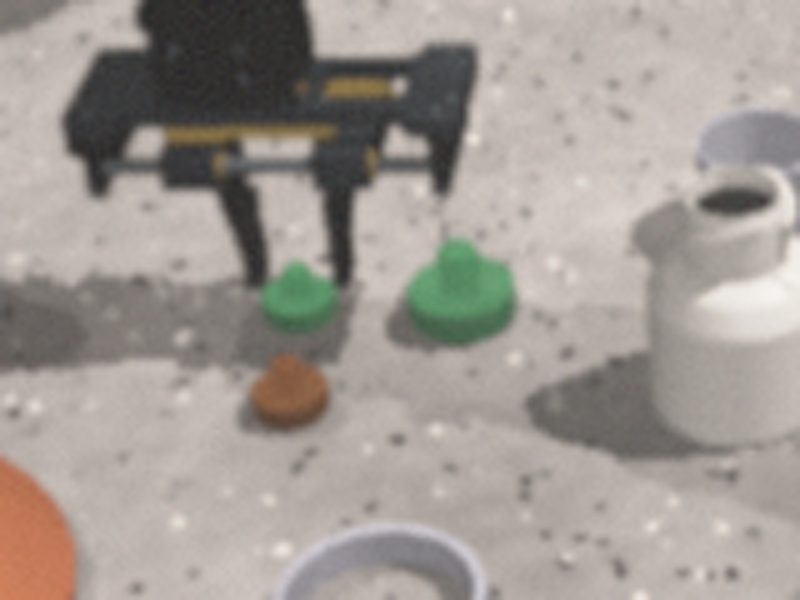

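```bash
python3 - <<'E'
from h import *
from scipy.spatial.transform import Rotation as Ro
o=readout.get_obs();p=o["tool_pos"];R=Ro.from_euler("xyz",o["tool_rot"],degrees=True).as_matrix()
for cam in("top","scene"):
  I=read_camera(cam)
  x0,y0=(370,260) if cam=="top" else (150,190)
  J=cv2.resize(I[y0:y0+90,x0:x0+120],None,fx=6,fy=6,interpolation=2)
  for b,col in((.07,(255,0,0)),(.10,(255,255,0))):
    c=[(pix(cam,p-R[:,0]*b+R[:,1]*s+R[:,2]*t)+.5-[x0,y0])*6 for s,t in((-.095,-.0375),(.095,-.0375),(.095,.0375),(-.095,.0375))]
    cv2.polylines(J,[np.array(c).astype(np.int32)],True,col)
  for t in(-.0095,.0095):
    for s in(-.0175,.0175):
      for b,col in((0,(255,0,255)),(.0187,(0,255,255))):
        q=(pix(cam,p-R[:,0]*b+R[:,1]*s+R[:,2]*t)+.5-[x0,y0])*6;cv2.circle(J,tuple(int(v) for v in q),2,col,-1)
  cv2.imwrite(f"pics/a9{cam}.png",J[:,:,::-1])
E
```

```text
(no output)
```

View pics/a9top.png

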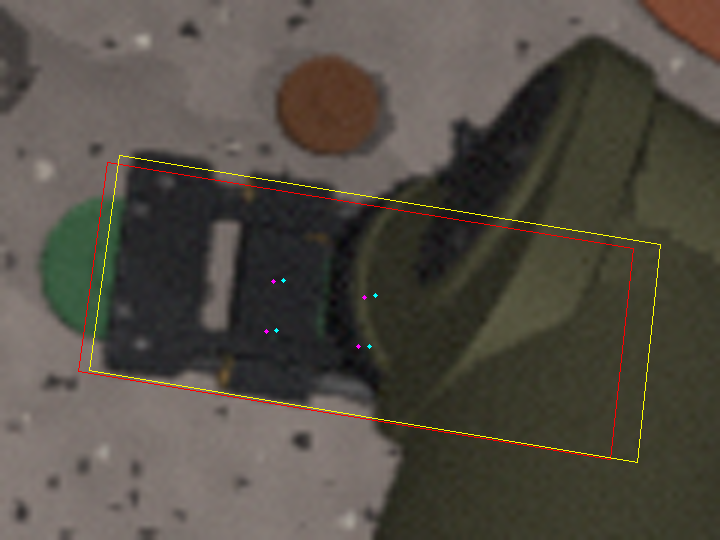

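View pics/a9scene.png

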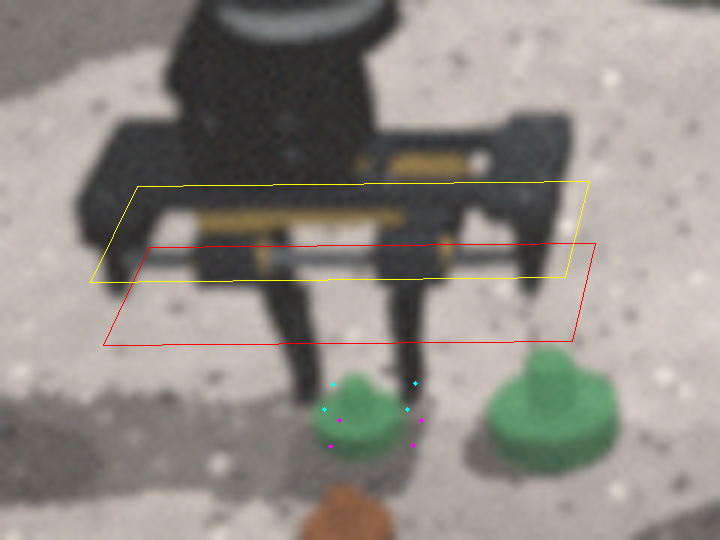

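```bash
python3 -m pendant '{"xyz":[[0,0,-0.002],[0,0,0]],"turn":[0,0]}'
python3 st.py
python3 -m pendant '{"xyz":[[0,0,0],[0,0,0],[0,0,0]],"turn":[0,0,0]}' 0 12
python3 st.py
```

```text
time_s: 8.6
tool_pos: [0.4512, -0.2309, -0.0004]
tool_rot: [24.8, 88.5, 12.3]
force: [0.5, 0.3, 0.6]
grip_width: 0.0346
t8.60 pos [ 4.512e-01 -2.309e-01 -4.000e-04] yaw77.6 x [ 0.025   0.0055 -0.9997] F [0.5 0.3 0.6] M [-0.03  0.09  0.02] w0.0346 q [-11.  14.  39. 118. -12.  51. 113.]
time_s: 8.98
tool_pos: [0.4512, -0.2311, -0.0003]
tool_rot: [24.3, 88.5, 11.8]
force: [1.1, -0.8, -1.2]
grip_width: 0.0141
t8.97 pos [ 4.512e-01 -2.311e-01 -3.000e-04] yaw77.6 x [ 0.0251  0.0053 -0.9997] F [ 1.1 -0.8 -1.2] M [-0.02  0.04  0.01] w0.0141 q [-11.  14.  39. 118. -12.  51. 113.]
```

```bash
python3 -m pendant '{"xyz":[[0,0,0],[0,0,0]],"turn":[0,0]}'
python3 st.py
python3 - <<'E'
from h import *
save("scene","b1",(150,200,310,320),5)
E
```

```text
time_s: 9.22
tool_pos: [0.4511, -0.231, -0.0004]
tool_rot: [24.5, 88.5, 12.1]
force: [0.5, -0.1, 0.4]
grip_width: 0.0142
t9.22 pos [ 4.511e-01 -2.310e-01 -4.000e-04] yaw77.6 x [ 0.025   0.0053 -0.9997] F [ 0.5 -0.1  0.4] M [-0.06 -0.    0.  ] w0.0142 q [-11.  14.  39. 118. -12.  51. 113.]
```

View pics/b1.png

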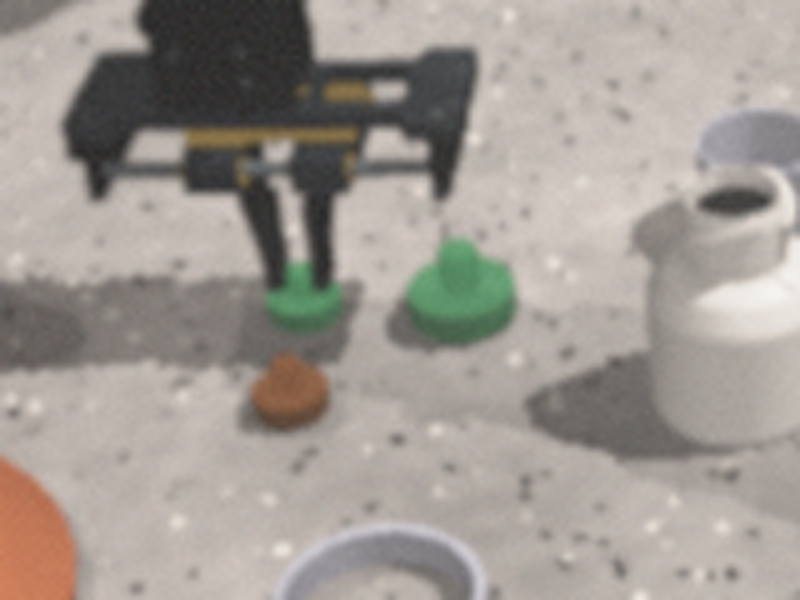

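```bash
python3 -m pendant '{"xyz":[[0,0,0.01],[0,0,0.03],[0,0,0.035],[0,0,0.035],[0,0,0.03],[0,0,0.01],[0,0,0]],"turn":[0,0,0,0,0,0,0]}' - 20
python3 st.py
python3 -m pendant '{"xyz":[[0.015,0.027,0],[0.02,0.036,0],[0.02,0.036,0],[0.02,0.036,0],[0.015,0.027,0],[0.01,0.018,0],[0.005,0.009,0],[0,0,0]],"turn":[0,0,0,0,0,0,0,0]}'
python3 st.py
python3 - <<'E'
from h import *
save("top","b2",(290,210,410,300),6)
save("scene","b3",(210,150,370,270),5)
E
```

```text
time_s: 10.15
tool_pos: [0.4496, -0.2312, 0.1564]
tool_rot: [25.0, 88.5, 12.5]
force: [0.4, -0.2, -0.3]
grip_width: 0.0138
t10.15 pos [ 0.4496 -0.2312  0.1564] yaw77.5 x [ 0.0254  0.0056 -0.9997] F [ 0.4 -0.2 -0.3] M [ 0.03  0.04 -0.05] w0.0138 q [-15.   1.  41. 109.  -1.  69. 103.]
time_s: 11.15
tool_pos: [0.5499, -0.0379, 0.1455]
tool_rot: [36.1, 89.5, 23.3]
force: [0.3, -0.6, 0.3]
grip_width: 0.0137
t11.15 pos [ 0.5499 -0.0379  0.1455] yaw77.1 x [ 0.0082  0.0035 -1.    ] F [ 0.3 -0.6  0.3] M [-0.03  0.08 -0.04] w0.0137 q [-27.   8.  31. 103.  -5.  69.  83.]
```

View pics/b2.png

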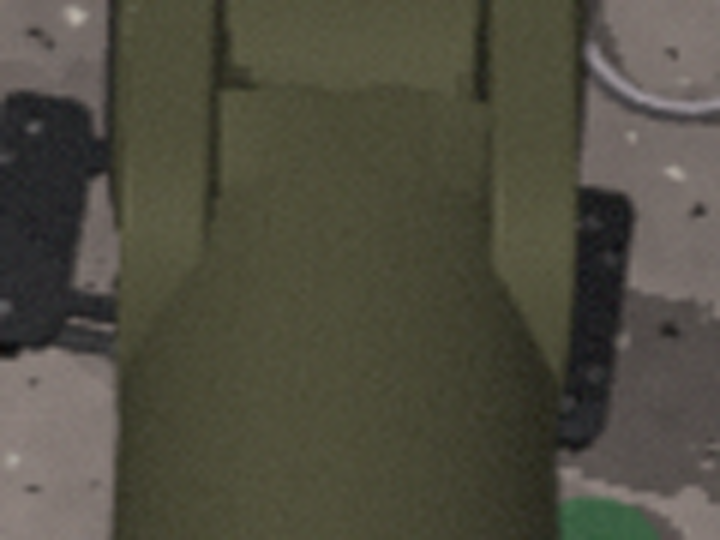

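View pics/b3.png

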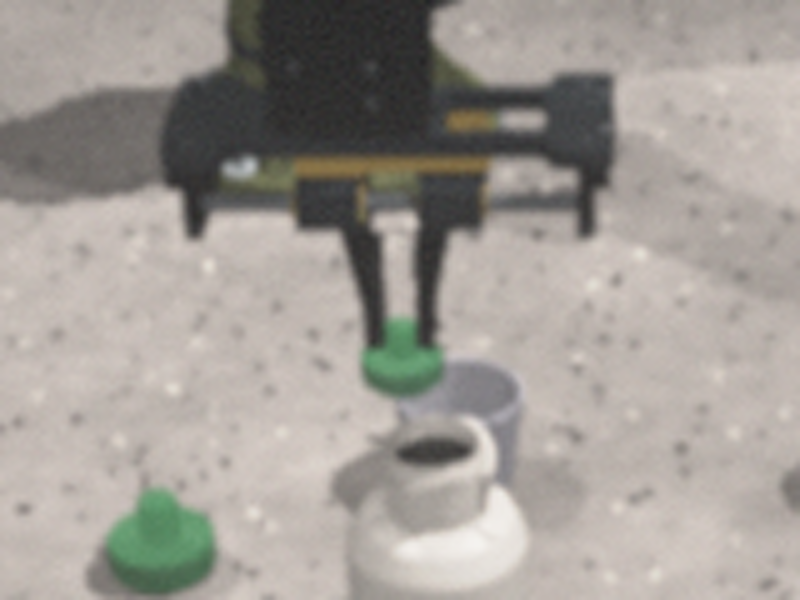

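```bash
python3 -m pendant '{"xyz":[[0.006,0.006,0],[0.005,0.005,0],[0,0,0],[0,0,0]],"turn":[0,0,0,0]}'
python3 st.py
python3 - <<'E'
from h import *
I=read_camera("scene")
g=(I[:,:,1].astype(int)>I[:,:,0].astype(int)+20)&(I[:,:,1].astype(int)>I[:,:,2].astype(int)+8)
g[:,:270]=0;g[:,330:]=0;g[:200]=0;g[260:]=0
ys,xs=np.where(g);print("green",xs.min(),xs.max(),ys.min(),ys.max())
d=(I.max(2)<70);d[:,:280]=0;d[:,320:]=0;d[:232]=0;d[248:]=0
ys,xs=np.where(d);print("mouth",xs.min(),xs.max(),ys.min(),ys.max(),xs.mean(),ys.mean())
print("pred mouth",pix("scene",[.5631,-.0279,.119]))
for n in("disc_knob","jar_mouth"):
  for r in pinpoint("scene",n): print(n,r["score"],w("scene",r["at"]).round(4))
save("scene","b4",(250,190,350,265),8)
E
```

```text
time_s: 11.75
tool_pos: [0.5612, -0.0298, 0.1465]
tool_rot: [32.5, 89.4, 19.3]
force: [0.1, -0.6, -0.6]
grip_width: 0.0138
t11.75 pos [ 0.5612 -0.0298  0.1465] yaw76.8 x [ 0.0097  0.0034 -0.9999] F [ 0.1 -0.6 -0.6] M [0.05 0.06 0.02] w0.0138 q [-27.  10.  30. 102.  -5.  70.  82.]
green 287 303 215 230
mouth 291 302 239 241 295.1 240.25
pred mouth [297.48668472 237.37380763]
disc_knob 0.67 [ 0.4739 -0.1536  0.0307]
disc_knob 0.62 [ 0.5591 -0.0346  0.1682]
disc_knob 0.49 [ 0.5266 -0.2422  0.0203]
jar_mouth 0.97 [ 0.5654 -0.0305  0.1204]
```

View pics/b4.png

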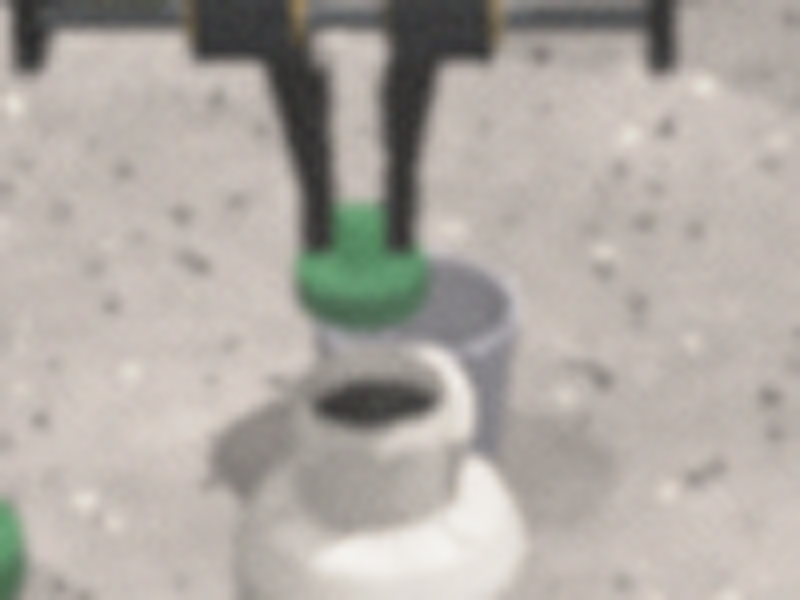

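```bash
python3 - <<'E'
from h import *
f=lambda P:((pix("scene",P)+.5-[250,190])*8).round(1)
m=np.array([.5654,-.0305,.119])
for z in(.119,.11,.14,.146,.153,.16): print(z,f([m[0],m[1],z]),f([m[0]+.0215,m[1],z]),f([m[0]-.0215,m[1],z]))
print(f(m+[0,.001,0])-f(m),f(m+[.005,0,0])-f(m))
E
```

```text
0.119 [376.3 388.5] [389.6 430. ] [363.4 348.1]
0.11 [377.2 414.7] [390.5 456.5] [364.3 374.2]
0.14 [374.2 326.2] [387.6 367.2] [361.1 286.4]
0.146 [373.5 308.2] [387.  349.1] [360.5 268.6]
0.153 [372.8 287. ] [386.3 327.7] [359.7 247.6]
0.16 [372.1 265.7] [385.6 306.2] [359.  226.5]
[ 3.5 -0.5] [3.1 9.5]
```

```bash
python3 -m pendant '{"xyz":[[0.0015,0.003,-0.005],[0,0,-0.01],[0,0,-0.006],[0,0,0],[0,0,0]],"turn":[0,0,0,0,0]}'
python3 st.py
python3 - <<'E'
from h import *
save("scene","b5",(250,190,350,265),8)
E
```

```text
time_s: 12.58
tool_pos: [0.5621, -0.0265, 0.1232]
tool_rot: [35.6, 89.5, 22.5]
force: [0.1, -0.6, -0.1]
grip_width: 0.0136
t12.57 pos [ 0.5621 -0.0265  0.1232] yaw76.8 x [ 0.0084  0.0035 -1.    ] F [ 0.1 -0.6 -0.1] M [-0.01 -0.02 -0.03] w0.0136 q [-27.  11.  30. 103.  -6.  67.  82.]
```

View pics/b5.png

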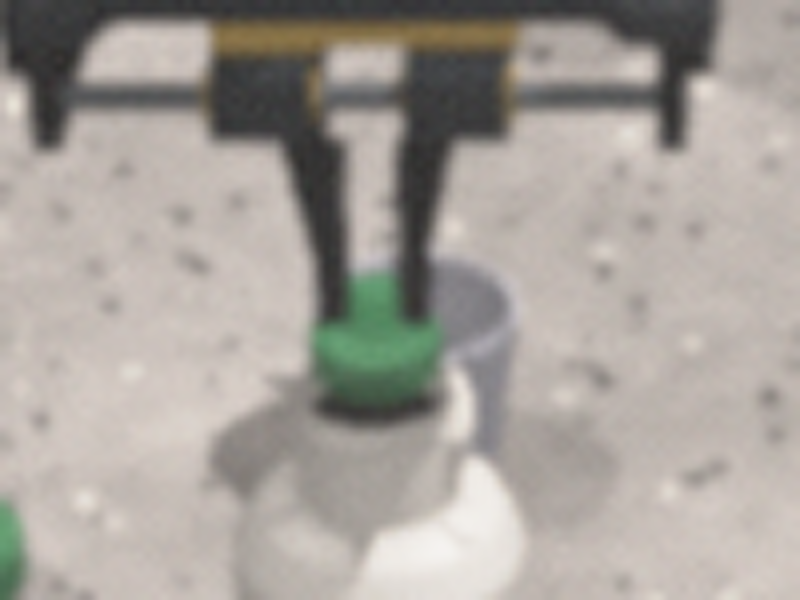

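```bash
python3 -m pendant '{"xyz":[[0,0,-0.003],[0,0,-0.003],[0,0,0]],"turn":[0,0,0]}'
python3 st.py
python3 -m pendant '{"xyz":[[0,0,-0.002],[0,0,-0.001],[0,0,0]],"turn":[0,0,0]}'
python3 st.py
```

```text
time_s: 13.0
tool_pos: [0.5623, -0.0265, 0.1173]
tool_rot: [35.0, 89.4, 21.8]
force: [0.2, 0.6, 0.1]
grip_width: 0.014
t13.00 pos [ 0.5623 -0.0265  0.1173] yaw76.8 x [ 0.0092  0.0037 -1.    ] F [0.2 0.6 0.1] M [ 0.03 -0.02  0.01] w0.0140 q [-27.  11.  30. 103.  -6.  66.  82.]
time_s: 13.38
tool_pos: [0.5624, -0.0265, 0.1142]
tool_rot: [34.5, 89.4, 21.3]
force: [-0.2, -0.2, -0.2]
grip_width: 0.0139
t13.38 pos [ 0.5624 -0.0265  0.1142] yaw76.8 x [ 0.0094  0.0037 -0.9999] F [-0.2 -0.2 -0.2] M [0.01 0.01 0.02] w0.0139 q [-27.  12.  30. 104.  -7.  66.  82.]
```

No contact, and the disc is now inside the mouth. Continuing down gently.

```bash
for i in 1; do :; done; python3 -m pendant '{"xyz":[[0,0,-0.0015],[0,0,0]],"turn":[0,0]}'
python3 -m pendant '{"xyz":[[0,0,-0.001],[0,0,0]],"turn":[0,0]}'
python3 st.py
```

```text
time_s: 13.62
tool_pos: [0.5624, -0.0265, 0.1126]
tool_rot: [34.7, 89.4, 21.5]
force: [-1.2, -0.1, 0.3]
grip_width: 0.014
time_s: 13.88
tool_pos: [0.5625, -0.0265, 0.1116]
tool_rot: [34.6, 89.4, 21.4]
force: [0.2, 1.0, -0.7]
grip_width: 0.0139
t13.88 pos [ 0.5625 -0.0265  0.1116] yaw76.8 x [ 0.0095  0.0037 -0.9999] F [ 0.2  1.  -0.7] M [ 0.    0.04 -0.02] w0.0139 q [-27.  12.  30. 104.  -7.  66.  83.]
```

```bash
python3 -m pendant '{"xyz":[[0,0,-0.001],[0,0,0]],"turn":[0,0]}'
python3 st.py
python3 - <<'E'
from h import *
save("scene","b6",(250,190,350,265),8)
E
```

```text
time_s: 14.12
tool_pos: [0.5625, -0.0265, 0.1105]
tool_rot: [34.5, 89.4, 21.3]
force: [0.7, 0.2, -0.3]
grip_width: 0.0137
t14.12 pos [ 0.5625 -0.0265  0.1105] yaw76.8 x [ 0.0096  0.0037 -0.9999] F [ 0.7  0.2 -0.3] M [ 0.03  0.02 -0.01] w0.0137 q [-27.  12.  30. 104.  -7.  66.  83.]
```

View pics/b6.png

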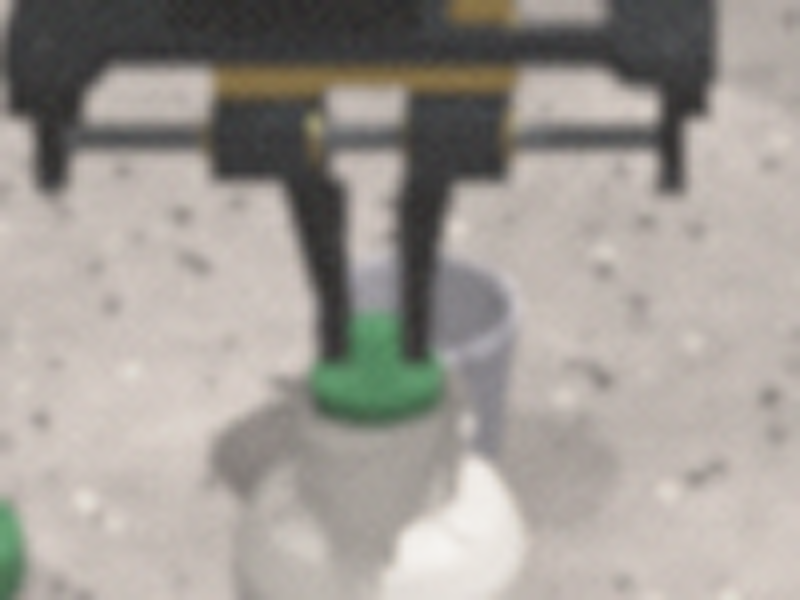

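```bash
python3 -m pendant '{"xyz":[[0,0,-0.001],[0,0,0]],"turn":[0,0]}'
python3 -m pendant '{"xyz":[[0,0,-0.0008],[0,0,0]],"turn":[0,0]}'
python3 st.py
```

```text
time_s: 14.42
tool_pos: [0.5625, -0.0265, 0.1095]
tool_rot: [34.2, 89.4, 21.0]
force: [-2.1, -0.9, -0.7]
grip_width: 0.0139
time_s: 14.68
tool_pos: [0.5626, -0.0265, 0.109]
tool_rot: [34.7, 89.4, 21.5]
force: [-0.9, 0.7, 0.8]
grip_width: 0.0139
t14.68 pos [ 0.5626 -0.0265  0.109 ] yaw76.8 x [ 0.0099  0.0039 -0.9999] F [-0.9  0.7  0.8] M [-0.    0.15  0.01] w0.0139 q [-27.  12.  30. 104.  -7.  65.  83.]
```

```bash
python3 -m pendant '{"xyz":[[0,0,-0.0008],[0,0,0]],"turn":[0,0]}'
python3 st.py
```

```text
time_s: 14.92
tool_pos: [0.5626, -0.0265, 0.1088]
tool_rot: [36.0, 89.4, 22.8]
force: [-2.5, 0.6, 1.5]
grip_width: 0.0136
t14.93 pos [ 0.5626 -0.0265  0.1088] yaw76.8 x [ 0.0099  0.0042 -0.9999] F [-2.5  0.6  1.5] M [ 0.03  0.31 -0.  ] w0.0136 q [-27.  12.  30. 104.  -7.  65.  83.]
```

```bash
python3 -m pendant '{"xyz":[[0,0,-0.0008],[0,0,0]],"turn":[0,0]}'
python3 st.py
```

```text
time_s: 15.18
tool_pos: [0.5627, -0.0265, 0.1086]
tool_rot: [37.3, 89.4, 24.1]
force: [-1.6, -0.3, 3.8]
grip_width: 0.0136
t15.18 pos [ 0.5627 -0.0265  0.1086] yaw76.8 x [ 0.0101  0.0045 -0.9999] F [-1.6 -0.3  3.8] M [-0.02  0.44 -0.03] w0.0136 q [-27.  12.  30. 104.  -7.  65.  83.]
```

```bash
python3 -m pendant '{"xyz":[[0,0,0],[0,0,0]],"turn":[0,0]}' 0.45
python3 st.py
python3 -m pendant '{"xyz":[[0,0,0.01],[0,0,0.03],[0,0,0.03],[0,0,0]],"turn":[0,0,0,0]}'
python3 st.py
python3 - <<'E'
from h import *
save("scene","b7",(250,190,350,265),8)
E
```

```text
time_s: 15.42
tool_pos: [0.5629, -0.0265, 0.1081]
tool_rot: [34.7, 89.3, 21.6]
force: [0.8, 0.2, 0.8]
grip_width: 0.0263
t15.43 pos [ 0.5629 -0.0265  0.1081] yaw76.8 x [ 0.0107  0.0042 -0.9999] F [0.8 0.2 0.8] M [-0.05 -0.01 -0.04] w0.0263 q [-27.  12.  30. 104.  -7.  65.  83.]
time_s: 15.92
tool_pos: [0.5629, -0.0267, 0.1806]
tool_rot: [31.0, 89.3, 17.8]
force: [0.2, -0.1, 0.4]
grip_width: 0.039
t15.93 pos [ 0.5629 -0.0267  0.1806] yaw76.8 x [ 0.0109  0.0035 -0.9999] F [ 0.2 -0.1  0.4] M [-0.   -0.01  0.01] w0.0390 q [-27.   8.  30.  99.  -5.  73.  81.]
```

View pics/b7.png

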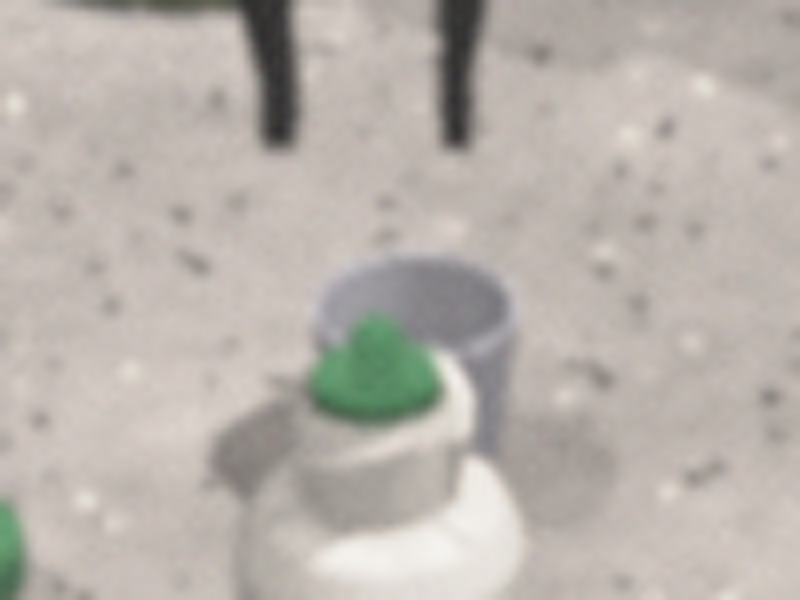

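```bash
python3 -m pendant '{"xyz":[[-0.01,0.03,0],[-0.018,0.05,0],[-0.018,0.05,0],[-0.018,0.05,0],[-0.012,0.035,0],[-0.006,0.018,0],[0,0,0],[0,0,0]],"turn":[0,0,0,0,0,0,0,0]}' 1
python3 st.py
python3 - <<'E'
from seg import *
I=read_camera("top");cv2.imwrite("pics/c1.png",cv2.resize(I[220:310,290:410],None,fx=6,fy=6,interpolation=2)[:,:,::-1])
g=(I[:,:,1].astype(int)>I[:,:,0].astype(int)+25)
s,c,e=blob(I,g,np.array((331,259)));print(s,c,e,ray("top",e[0],.124),ray("top",c,.13))
E
```

```text
time_s: 16.98
tool_pos: [0.4713, 0.2094, 0.17]
tool_rot: [-110.6, 89.7, -123.9]
force: [0.2, -0.4, -0.5]
grip_width: 0.0866
t16.98 pos [0.4713 0.2094 0.17  ] yaw76.7 x [-0.0026 -0.0039 -1.    ] F [ 0.2 -0.4 -0.5] M [ 0.01 -0.02 -0.04] w0.0866 q [-44.   3.  18. 105.  -1.  72.  51.]
[323 251  17  18 235] [331.18723404 259.59574468] ((331.1888122558594, 259.5869140625), (16.21919059753418, 16.67748260498047), 177.42921447753906) [ 0.56369655 -0.02740872  0.124     ] [ 0.56274003 -0.02726352  0.13      ]
```

View pics/c1.png

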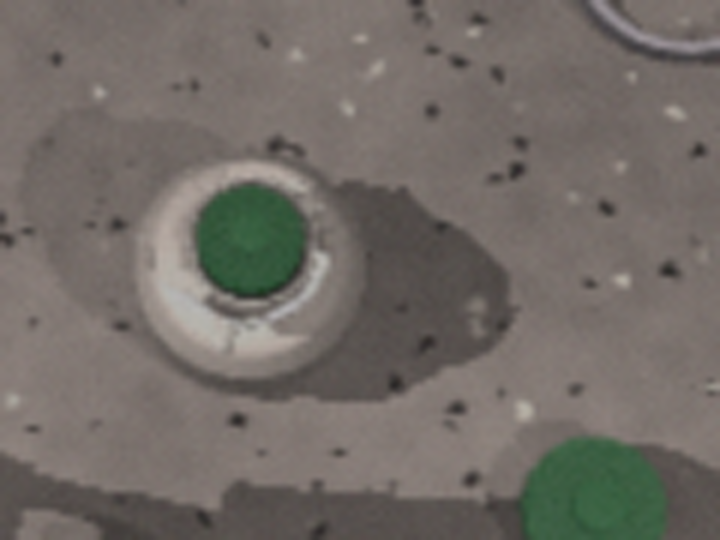

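```bash
python3 -m pendant '{"xyz":[[0.003,0.0015,-0.03],[0.002,0.001,-0.04],[0,0,-0.035],[0,0,-0.015],[0,0,0],[0,0,0]],"turn":[0,0,0,0,0,0]}'
python3 st.py
python3 - <<'E'
from h import *
save("scene","c2",(310,180,470,300),5)
save("top","c3",(170,265,290,355),6)
E
```

```text
time_s: 17.77
tool_pos: [0.4811, 0.2057, 0.0493]
tool_rot: [-32.8, 89.8, -46.8]
force: [-0.1, 0.1, 1.2]
grip_width: 0.0867
t17.77 pos [0.4811 0.2057 0.0493] yaw76.0 x [ 0.0025 -0.0027 -1.    ] F [-0.1  0.1  1.2] M [ 0.04 -0.03 -0.  ] w0.0867 q [-43.  11.  18. 112.  -4.  58.  53.]
```

View pics/c2.png

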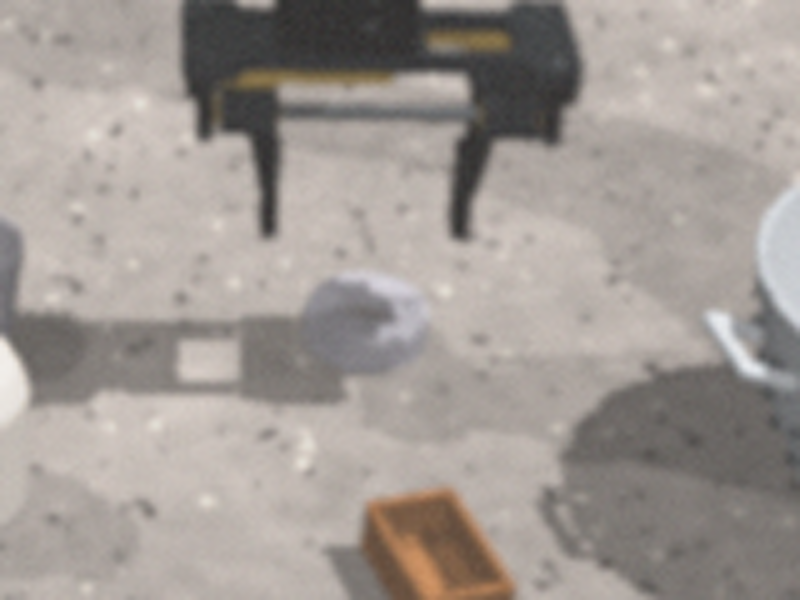

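View pics/c3.png

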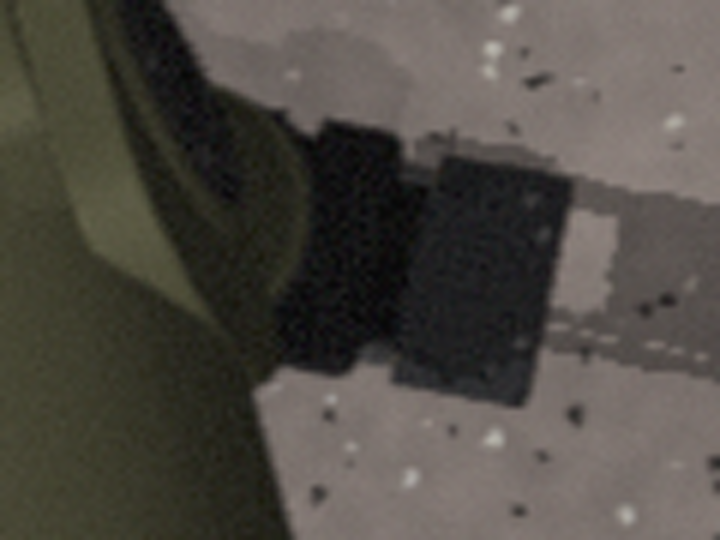

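```bash
python3 - <<'E'
from h import *
f=lambda P:((pix("scene",P)+.5-[310,180])*5).round(1)
for z in(0,.022,.049,.067,.09): print(z,f([.477,.2115,z]),f([.4811,.2057,z]))
print(f([.477,.2215,.022])-f([.477,.2115,.022]),f([.487,.2115,.022])-f([.477,.2115,.022]))
E
```

```text
0 [367.3 335.7] [359.2 341.4]
0.022 [370.2 300.8] [361.9 306.5]
0.049 [373.7 257.1] [365.4 262.6]
0.067 [376.1 227.4] [367.7 232.9]
0.09 [379.2 188.7] [370.7 194.1]
[18.4 -2.3] [ 6.  10.5]
```

```bash
python3 -m pendant '{"xyz":[[-0.004,0.007,0],[0,0,0],[0,0,-0.012],[0,0,0]],"turn":[0,0,0,0]}'
python3 st.py
```

```text
time_s: 18.38
tool_pos: [0.4777, 0.2149, 0.0385]
tool_rot: [13.2, 89.7, -0.7]
force: [0.3, 0.1, -0.6]
grip_width: 0.0869
t18.38 pos [0.4777 0.2149 0.0385] yaw76.1 x [ 5.6e-03 -1.0e-04 -1.0e+00] F [ 0.3  0.1 -0.6] M [-0.    0.05  0.03] w0.0869 q [-43.  11.  18. 112.  -4.  57.  52.]
```

```bash
python3 -m pendant '{"xyz":[[-0.0005,-0.002,-0.012],[0,0,-0.012],[0,0,-0.01],[0,0,0]],"turn":[0,0,0,0]}'
python3 st.py
python3 -m pendant '{"xyz":[[0,0,-0.004],[0,0,-0.004],[0,0,0]],"turn":[0,0,0]}'
python3 st.py
python3 - <<'E'
from h import *
save("scene","c4",(310,180,470,300),5)
E
```

```text
time_s: 18.88
tool_pos: [0.4764, 0.2118, 0.001]
tool_rot: [-7.8, 89.8, -21.7]
force: [-0.5, -0.6, 0.7]
grip_width: 0.0869
t18.88 pos [0.4764 0.2118 0.001 ] yaw76.1 x [ 0.0039 -0.0015 -1.    ] F [-0.5 -0.6  0.7] M [-0.02  0.   -0.04] w0.0869 q [-43.  14.  18. 114.  -5.  52.  53.]
time_s: 19.25
tool_pos: [0.4768, 0.2121, -0.0072]
tool_rot: [0.4, 89.7, -13.5]
force: [-0.3, -1.0, -0.4]
grip_width: 0.0869
t19.25 pos [ 0.4768  0.2121 -0.0072] yaw76.1 x [ 0.0046 -0.0011 -1.    ] F [-0.3 -1.  -0.4] M [ 0.01  0.02 -0.  ] w0.0869 q [-43.  15.  17. 114.  -5.  51.  54.]
```

View pics/c4.png

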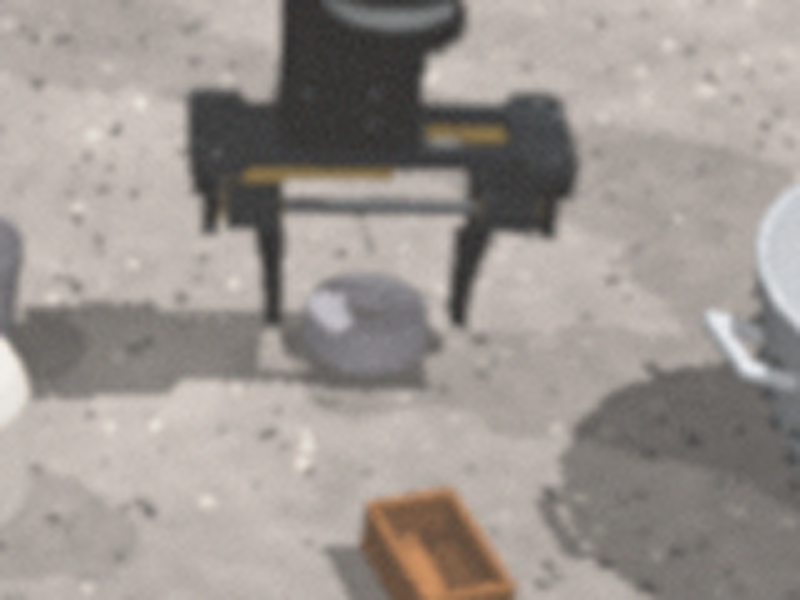

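```bash
python3 -m pendant '{"xyz":[[0,0,-0.002],[0,0,0],[0,0,0],[0,0,0]],"turn":[0,0,0,0]}' 0.5 25
python3 st.py
python3 - <<'E'
from h import *
save("scene","c5",(310,180,470,300),5)
E
```

```text
time_s: 19.8
tool_pos: [0.4775, 0.2125, -0.0086]
tool_rot: [13.2, 89.7, -0.8]
force: [0.3, 0.0, 0.4]
grip_width: 0.0628
t19.80 pos [ 0.4775  0.2125 -0.0086] yaw76.1 x [ 6.e-03 -1.e-04 -1.e+00] F [0.3 0.  0.4] M [ 0.   -0.03  0.01] w0.0628 q [-43.  15.  17. 114.  -6.  51.  54.]
```

View pics/c5.png

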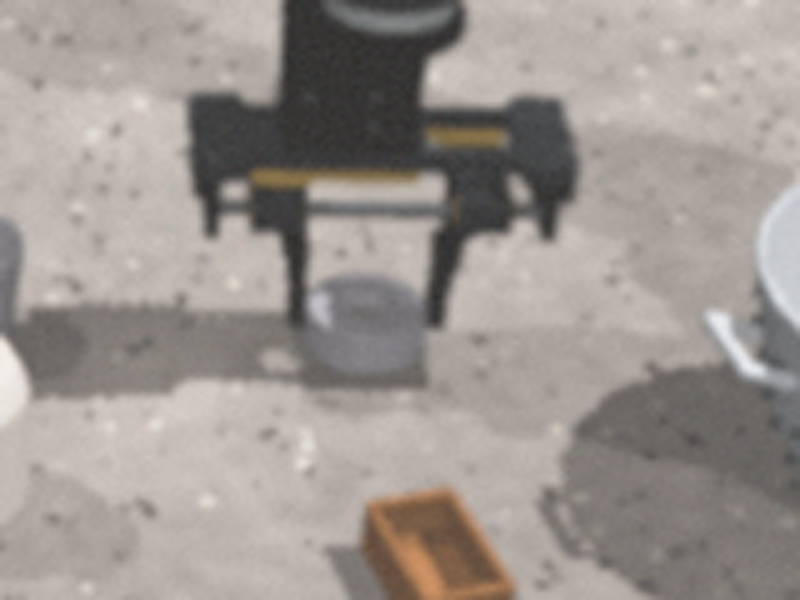

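```bash
python3 -m pendant '{"xyz":[[0,0,0.01],[0,0,0.03],[0,0,0.04],[0,0,0.04],[0,0,0.025],[0,0,0.008],[0,0,0]],"turn":[0,0,0,0,0,0,0]}' - 30
python3 st.py
python3 -m pendant '{"xyz":[[0.01,-0.025,0],[0.016,-0.045,0],[0.018,-0.05,0],[0.018,-0.05,0],[0.012,-0.035,0],[0.006,-0.018,0],[0,0,0],[0,0,0]],"turn":[-0.08,-0.12,-0.12,-0.12,-0.12,-0.12,-0.08,0]}'
python3 st.py
```

```text
time_s: 20.72
tool_pos: [0.4747, 0.2103, 0.1495]
tool_rot: [-29.4, 89.8, -43.4]
force: [-0.2, -0.0, -2.4]
grip_width: 0.0627
t20.73 pos [0.4747 0.2103 0.1495] yaw76.0 x [ 0.0025 -0.0024 -1.    ] F [-0.2 -0.  -2.4] M [-0.02  0.02 -0.  ] w0.0627 q [-44.   4.  18. 106.  -1.  70.  50.]
time_s: 21.72
tool_pos: [0.5491, -0.0342, 0.139]
tool_rot: [-89.1, 88.8, -149.4]
force: [0.1, -0.2, -2.5]
grip_width: 0.0626
t21.73 pos [ 0.5491 -0.0342  0.139 ] yaw29.7 x [-0.0174 -0.0103 -0.9998] F [ 0.1 -0.2 -2.5] M [-0.05 -0.01  0.01] w0.0626 q [-30.  10.  34. 102.  -5.  70.  35.]
```

```bash
python3 -m pendant '{"xyz":[[0.007,0.004,0.003],[0.006,0.003,0.002],[0,0,0],[0,0,0]],"turn":[0,0,0,0]}'
python3 st.py
python3 - <<'E'
from h import *
save("scene","d1",(250,190,350,265),8)
E
```

```text
time_s: 22.22
tool_pos: [0.5625, -0.0264, 0.1432]
tool_rot: [-90.1, 88.7, -150.2]
force: [0.0, 0.5, -2.2]
grip_width: 0.0628
t22.23 pos [ 0.5625 -0.0264  0.1432] yaw29.9 x [-0.0192 -0.011  -0.9998] F [ 0.   0.5 -2.2] M [-0.04  0.    0.  ] w0.0628 q [-30.  12.  33. 100.  -6.  71.  35.]
```

View pics/d1.png

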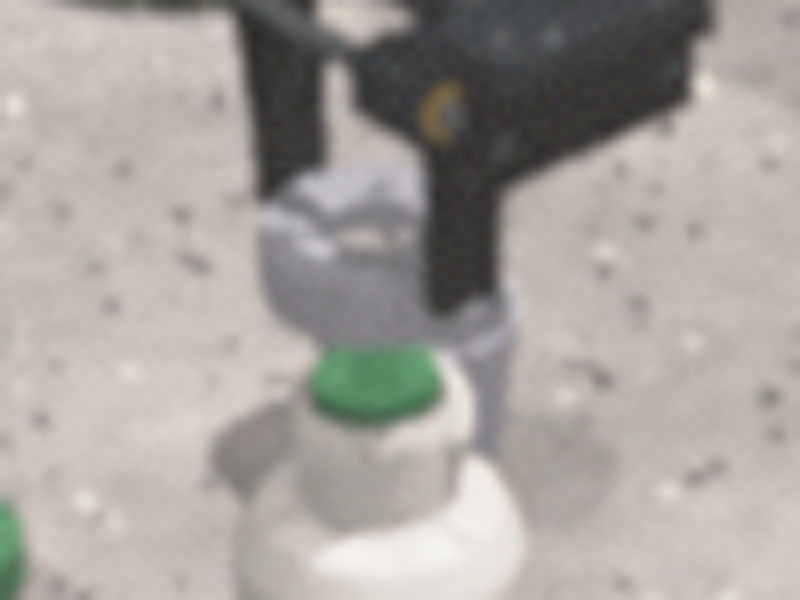

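```bash
python3 -m pendant '{"xyz":[[0.0008,0,-0.008],[0,0,-0.01],[0,0,-0.008],[0,0,0]],"turn":[0,0,0,0]}'
python3 st.py
python3 - <<'E'
from h import *
save("scene","d2",(250,190,350,265),8)
E
```

```text
time_s: 22.78
tool_pos: [0.5624, -0.0262, 0.1146]
tool_rot: [-92.3, 88.7, -152.4]
force: [-0.3, 0.8, -2.1]
grip_width: 0.0633
t22.77 pos [ 0.5624 -0.0262  0.1146] yaw29.9 x [-0.0206 -0.0108 -0.9997] F [-0.3  0.8 -2.1] M [-0.06 -0.02  0.02] w0.0633 q [-29.  13.  33. 102.  -7.  68.  36.]
```

View pics/d2.png

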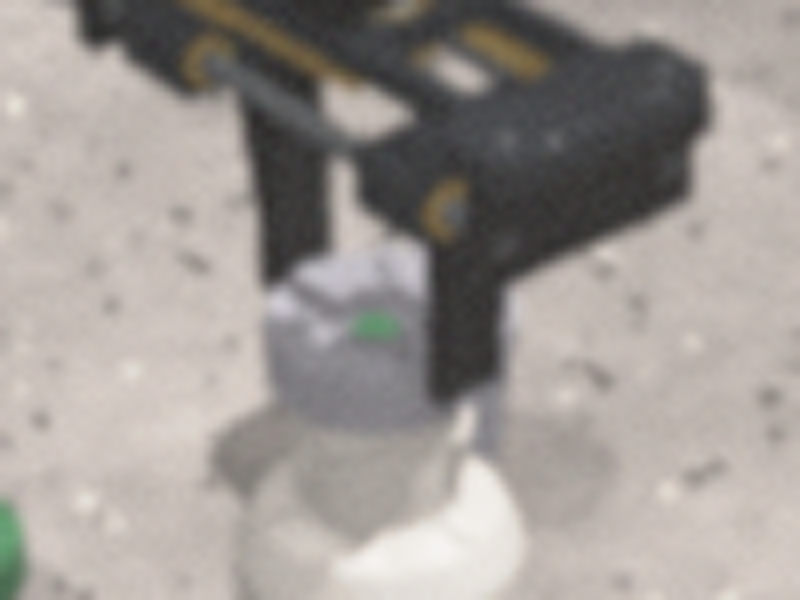

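```bash
python3 -m pendant '{"xyz":[[0.001,0,-0.002],[0,0,-0.002],[0,0,0]],"turn":[0,0,0]}'
python3 st.py
```

```text
time_s: 23.2
tool_pos: [0.5643, -0.0263, 0.1114]
tool_rot: [-90.3, 88.8, -150.4]
force: [0.1, 0.1, -1.6]
grip_width: 0.0629
t23.20 pos [ 0.5643 -0.0263  0.1114] yaw29.9 x [-0.0187 -0.0106 -0.9998] F [ 0.1  0.1 -1.6] M [-0.09  0.01 -0.04] w0.0629 q [-29.  14.  33. 102.  -7.  68.  36.]
```

```bash
python3 -m pendant '{"xyz":[[0,0,-0.0015],[0,0,0]],"turn":[0,0]}'
python3 st.py
```

```text
time_s: 23.45
tool_pos: [0.5645, -0.0263, 0.1101]
tool_rot: [-90.0, 88.8, -150.0]
force: [-0.1, -0.3, -2.4]
grip_width: 0.0631
t23.45 pos [ 0.5645 -0.0263  0.1101] yaw29.9 x [-0.0182 -0.0105 -0.9998] F [-0.1 -0.3 -2.4] M [-0.06  0.01  0.04] w0.0631 q [-29.  14.  33. 102.  -7.  67.  36.]
```

```bash
python3 -m pendant '{"xyz":[[-0.0008,0,-0.0015],[0,0,-0.0015],[0,0,0]],"turn":[0,0,0]}'
python3 st.py
```

```text
time_s: 23.82
tool_pos: [0.5636, -0.0262, 0.1069]
tool_rot: [-90.1, 88.8, -150.1]
force: [0.2, -0.8, -1.8]
grip_width: 0.0628
t23.82 pos [ 0.5636 -0.0262  0.1069] yaw29.9 x [-0.0182 -0.0104 -0.9998] F [ 0.2 -0.8 -1.8] M [-0.02 -0.02  0.04] w0.0628 q [-29.  14.  33. 102.  -7.  67.  36.]
```

```bash
python3 -m pendant '{"xyz":[[0,0,-0.0015],[0,0,0]],"turn":[0,0]}'
python3 st.py
python3 - <<'E'
from h import *
save("scene","d3",(250,190,350,265),8)
E
```

```text
time_s: 24.08
tool_pos: [0.5636, -0.0263, 0.1053]
tool_rot: [-90.1, 88.8, -150.2]
force: [-0.7, 0.4, -1.7]
grip_width: 0.0625
t24.07 pos [ 0.5636 -0.0263  0.1053] yaw29.9 x [-0.0182 -0.0104 -0.9998] F [-0.7  0.4 -1.7] M [-0.03  0.    0.02] w0.0625 q [-29.  14.  33. 103.  -7.  67.  36.]
```

View pics/d3.png

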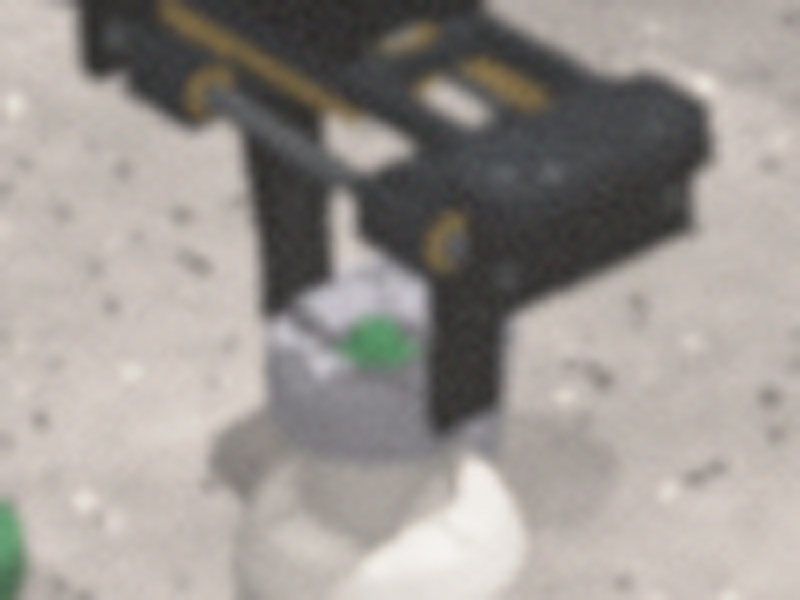

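```bash
python3 -m pendant '{"xyz":[[0,0,-0.0015],[0,0,-0.0015],[0,0,0]],"turn":[0,0,0]}'
python3 st.py
```

```text
time_s: 24.5
tool_pos: [0.5638, -0.0263, 0.1022]
tool_rot: [-89.6, 88.8, -149.7]
force: [0.7, 1.3, -2.6]
grip_width: 0.0627
t24.50 pos [ 0.5638 -0.0263  0.1022] yaw29.9 x [-0.0179 -0.0104 -0.9998] F [ 0.7  1.3 -2.6] M [-0.04 -0.    0.03] w0.0627 q [-29.  14.  33. 103.  -8.  67.  36.]
```

```bash
python3 -m pendant '{"xyz":[[0,0,-0.0015],[0,0,0]],"turn":[0,0]}'
python3 st.py
```

```text
time_s: 24.75
tool_pos: [0.5638, -0.0263, 0.1006]
tool_rot: [-89.5, 88.8, -149.6]
force: [0.4, 0.4, -2.8]
grip_width: 0.0626
t24.75 pos [ 0.5638 -0.0263  0.1006] yaw29.9 x [-0.0179 -0.0105 -0.9998] F [ 0.4  0.4 -2.8] M [-0.06 -0.03 -0.01] w0.0626 q [-29.  14.  33. 103.  -8.  66.  36.]
```

```bash
python3 -m pendant '{"xyz":[[0,0,-0.001],[0,0,0]],"turn":[0,0]}'
python3 st.py
```

```text
time_s: 25.0
tool_pos: [0.5638, -0.0264, 0.0995]
tool_rot: [-89.5, 88.8, -149.6]
force: [1.1, 0.3, -1.9]
grip_width: 0.0628
t25.00 pos [ 0.5638 -0.0264  0.0995] yaw29.9 x [-0.0179 -0.0105 -0.9998] F [ 1.1  0.3 -1.9] M [-0.02  0.01  0.01] w0.0628 q [-29.  14.  33. 103.  -8.  66.  36.]
```

```bash
python3 -m pendant '{"xyz":[[0,0,-0.001],[0,0,0]],"turn":[0,0]}'
python3 st.py
```

```text
time_s: 25.25
tool_pos: [0.5638, -0.0264, 0.0985]
tool_rot: [-89.4, 88.8, -149.4]
force: [0.0, -0.3, -2.0]
grip_width: 0.0629
t25.25 pos [ 0.5638 -0.0264  0.0985] yaw29.9 x [-0.0179 -0.0106 -0.9998] F [ 0.  -0.3 -2. ] M [-0.08 -0.03  0.04] w0.0629 q [-29.  14.  33. 103.  -8.  66.  36.]
```

```bash
python3 -m pendant '{"xyz":[[0,0,-0.001],[0,0,0]],"turn":[0,0]}'
python3 st.py
```

```text
time_s: 25.5
tool_pos: [0.5638, -0.0263, 0.0974]
tool_rot: [-89.4, 88.8, -149.4]
force: [0.6, 0.4, -1.9]
grip_width: 0.0626
t25.50 pos [ 0.5638 -0.0263  0.0974] yaw29.9 x [-0.0178 -0.0105 -0.9998] F [ 0.6  0.4 -1.9] M [-0.05 -0.05  0.01] w0.0626 q [-29.  14.  33. 103.  -8.  66.  36.]
```

```bash
python3 -m pendant '{"xyz":[[0,0,-0.0008],[0,0,0]],"turn":[0,0]}'
python3 st.py
```

```text
time_s: 25.75
tool_pos: [0.5641, -0.0263, 0.0969]
tool_rot: [-88.9, 88.8, -149.0]
force: [-0.2, -0.5, -0.8]
grip_width: 0.0627
t25.75 pos [ 0.5641 -0.0263  0.0969] yaw29.9 x [-0.0173 -0.0104 -0.9998] F [-0.2 -0.5 -0.8] M [-0.01  0.04  0.  ] w0.0627 q [-29.  14.  33. 103.  -8.  66.  36.]
```

```bash
python3 -m pendant '{"xyz":[[0,0,-0.0008],[0,0,0]],"turn":[0,0]}'
python3 st.py
```

```text
time_s: 26.0
tool_pos: [0.5642, -0.0263, 0.0967]
tool_rot: [-89.1, 88.9, -149.2]
force: [-0.5, -0.3, 0.2]
grip_width: 0.0627
t26.00 pos [ 0.5642 -0.0263  0.0967] yaw29.9 x [-0.0169 -0.0101 -0.9998] F [-0.5 -0.3  0.2] M [-0.03  0.11 -0.  ] w0.0627 q [-29.  14.  33. 103.  -8.  66.  36.]
```

```bash
python3 -m pendant '{"xyz":[[0,0,-0.0008],[0,0,0]],"turn":[0,0]}'
python3 st.py
```

```text
time_s: 26.25
tool_pos: [0.5643, -0.0263, 0.0965]
tool_rot: [-89.9, 88.9, -149.9]
force: [-0.7, 0.3, 1.8]
grip_width: 0.0626
t26.25 pos [ 0.5643 -0.0263  0.0965] yaw29.9 x [-0.0168 -0.0098 -0.9998] F [-0.7  0.3  1.8] M [-0.06  0.27  0.02] w0.0626 q [-29.  14.  33. 103.  -8.  66.  36.]
```

```bash
python3 -m pendant '{"xyz":[[0,0,0],[0,0,0]],"turn":[0,0]}' 0.85
python3 st.py
python3 - <<'E'
from h import *
save("scene","d4",(250,190,350,265),8)
E
python3 -m pendant '{"xyz":[[0,0,0],[0,0,0]],"turn":[0,0]}' 0.5 30
python3 st.py
```

```text
time_s: 26.5
tool_pos: [0.5647, -0.0264, 0.0962]
tool_rot: [-87.7, 88.9, -147.7]
force: [0.8, 0.2, 0.6]
grip_width: 0.0723
t26.50 pos [ 0.5647 -0.0264  0.0962] yaw29.9 x [-0.0159 -0.01   -0.9998] F [0.8 0.2 0.6] M [-0.09 -0.02  0.03] w0.0723 q [-29.  14.  33. 103.  -8.  66.  36.]
time_s: 26.8
tool_pos: [0.5643, -0.0265, 0.096]
tool_rot: [-88.2, 88.9, -148.3]
force: [-0.7, -0.5, 1.1]
grip_width: 0.0629
t26.80 pos [ 0.5643 -0.0265  0.096 ] yaw29.9 x [-0.0168 -0.0103 -0.9998] F [-0.7 -0.5  1.1] M [-0.09  0.28 -0.03] w0.0629 q [-29.  15.  33. 103.  -8.  66.  36.]
```

View pics/d4.png

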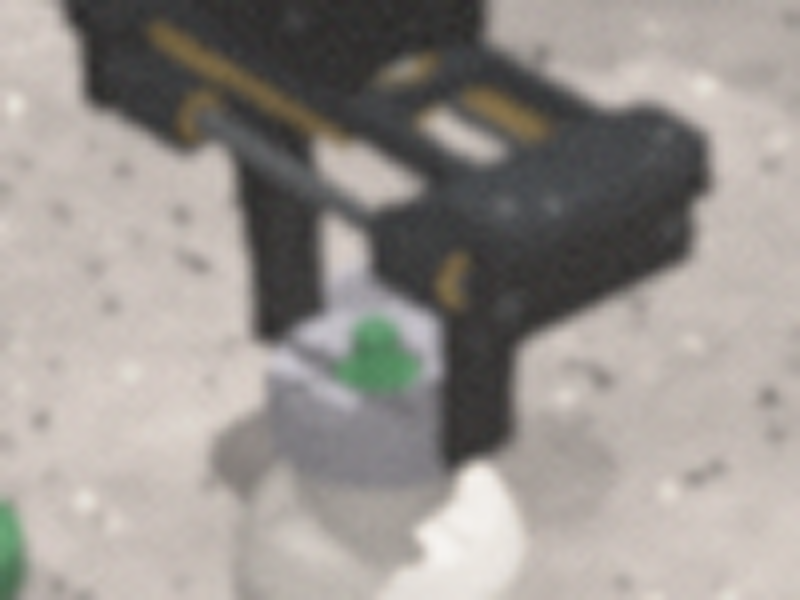

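```bash
python3 -m pendant '{"xyz":[[0,0,0],[0,0,0],[0,0,0],[0,0,0],[0,0,0]],"turn":[-0.08,-0.1,-0.1,-0.08,0]}'
python3 st.py
```

```text
time_s: 27.42
tool_pos: [0.5646, -0.0267, 0.0961]
tool_rot: [-87.2, 88.9, -168.5]
force: [-0.1, 0.4, 0.8]
grip_width: 0.0628
t27.43 pos [ 0.5646 -0.0267  0.0961] yaw8.7 x [-0.0186 -0.0038 -0.9998] F [-0.1  0.4  0.8] M [-0.12  0.04 -0.09] w0.0628 q [-31.  15.  36. 103.  -9.  66.  16.]
```

```bash
python3 -m pendant '{"xyz":[[0,0,0],[0,0,0],[0,0,0]],"turn":[-0.06,-0.06,0]}'
python3 st.py
python3 -m pendant '{"xyz":[[0,0,0],[0,0,0]],"turn":[-0.06,0]}'
python3 st.py
python3 -m pendant '{"xyz":[[0,0,0],[0,0,0]],"turn":[-0.06,0]}'
python3 st.py
```

```text
time_s: 27.8
tool_pos: [0.5647, -0.0268, 0.0961]
tool_rot: [-86.0, 88.9, -174.0]
force: [-0.0, -0.0, -0.3]
grip_width: 0.0626
t27.80 pos [ 0.5647 -0.0268  0.0961] yaw1.9 x [-0.0187 -0.0019 -0.9998] F [-0.  -0.  -0.3] M [-0.08  0.08 -0.05] w0.0626 q [-32.  15.  37. 103. -10.  66.  10.]
time_s: 28.05
tool_pos: [0.5648, -0.0269, 0.0961]
tool_rot: [-85.4, 88.9, -176.8]
force: [0.1, -0.9, 1.0]
grip_width: 0.0623
t28.05 pos [ 0.5648 -0.0269  0.0961] yaw-1.3 x [-0.0186 -0.001  -0.9998] F [ 0.1 -0.9  1. ] M [-0.11  0.14  0.02] w0.0623 q [-32.  15.  37. 103. -10.  66.   7.]
time_s: 28.3
tool_pos: [0.5649, -0.027, 0.0961]
tool_rot: [-85.4, 88.9, -179.9]
force: [0.1, -0.3, 0.5]
grip_width: 0.0628
t28.30 pos [ 0.5649 -0.027   0.0961] yaw-4.6 x [-0.0184 -0.     -0.9998] F [ 0.1 -0.3  0.5] M [-0.09  0.03 -0.02] w0.0628 q [-32.  15.  38. 103. -10.  66.   4.]
```

```bash
python3 -m pendant '{"xyz":[[0,0,0],[0,0,0]],"turn":[-0.05,0]}'
python3 st.py
python3 -m pendant '{"xyz":[[0,0,0],[0,0,0]],"turn":[-0.05,0]}'
python3 st.py
python3 -m pendant '{"xyz":[[0,0,0],[0,0,0]],"turn":[-0.05,0]}'
python3 st.py
```

```text
time_s: 28.55
tool_pos: [0.5649, -0.0269, 0.0962]
tool_rot: [-85.4, 88.9, 177.4]
force: [0.0, -0.5, -0.2]
grip_width: 0.0626
t28.55 pos [ 0.5649 -0.0269  0.0962] yaw-7.2 x [-1.840e-02  8.000e-04 -9.998e-01] F [ 0.  -0.5 -0.2] M [-0.16  0.02  0.  ] w0.0626 q [-33.  15.  38. 103. -10.  66.   1.]
time_s: 28.8
tool_pos: [0.5649, -0.0268, 0.0962]
tool_rot: [-85.6, 89.0, 174.6]
force: [0.3, -0.6, -0.0]
grip_width: 0.0628
t28.80 pos [ 0.5649 -0.0268  0.0962] yaw-9.9 x [-0.0182  0.0017 -0.9998] F [ 0.3 -0.6 -0. ] M [-0.16  0.06  0.03] w0.0628 q [-33.  15.  38. 103. -10.  66.  -1.]
time_s: 29.05
tool_pos: [0.5649, -0.0268, 0.0961]
tool_rot: [-85.3, 88.9, 172.2]
force: [-0.1, -0.1, -0.2]
grip_width: 0.0629
t29.05 pos [ 0.5649 -0.0268  0.0961] yaw-12.5 x [-0.0182  0.0025 -0.9998] F [-0.1 -0.1 -0.2] M [-0.17  0.12 -0.03] w0.0629 q [-33.  16.  39. 103. -11.  66.  -4.]
```

42° turned, still free. Continuing in small steps.

```bash
python3 -m pendant '{"xyz":[[0,0,0],[0,0,0]],"turn":[-0.05,0]}'
python3 st.py
python3 -m pendant '{"xyz":[[0,0,0],[0,0,0]],"turn":[-0.05,0]}'
python3 st.py
```

```text
time_s: 29.3
tool_pos: [0.5649, -0.0268, 0.0962]
tool_rot: [-85.2, 89.0, 169.6]
force: [-0.2, -0.1, -0.2]
grip_width: 0.0626
t29.30 pos [ 0.5649 -0.0268  0.0962] yaw-15.2 x [-0.018   0.0033 -0.9998] F [-0.2 -0.1 -0.2] M [-0.13  0.05 -0.01] w0.0626 q [-34.  16.  39. 103. -11.  66.  -6.]
time_s: 29.55
tool_pos: [0.5649, -0.0268, 0.0961]
tool_rot: [-84.8, 89.0, 167.4]
force: [-0.0, -0.6, 0.6]
grip_width: 0.0632
t29.55 pos [ 0.5649 -0.0268  0.0961] yaw-17.8 x [-0.0177  0.004  -0.9998] F [-0.  -0.6  0.6] M [-0.1   0.12 -0.04] w0.0632 q [-34.  16.  40. 103. -11.  66.  -9.]
```

```bash
python3 -m pendant '{"xyz":[[0,0,0],[0,0,0]],"turn":[-0.05,0]}'
python3 st.py
python3 -m pendant '{"xyz":[[0,0,0],[0,0,0]],"turn":[-0.05,0]}'
python3 st.py
```

```text
time_s: 29.8
tool_pos: [0.565, -0.027, 0.0962]
tool_rot: [-84.0, 89.0, 165.5]
force: [0.5, -0.3, -0.8]
grip_width: 0.0626
t29.80 pos [ 0.565  -0.027   0.0962] yaw-20.5 x [-0.0174  0.0045 -0.9998] F [ 0.5 -0.3 -0.8] M [-0.1   0.1  -0.05] w0.0626 q [-34.  16.  40. 103. -11.  66. -11.]
time_s: 30.05
tool_pos: [0.5649, -0.0272, 0.0962]
tool_rot: [-83.3, 89.0, 163.5]
force: [0.8, -0.9, -0.4]
grip_width: 0.0628
t30.05 pos [ 0.5649 -0.0272  0.0962] yaw-23.2 x [-0.0173  0.0051 -0.9998] F [ 0.8 -0.9 -0.4] M [-0.12  0.1  -0.1 ] w0.0628 q [-35.  16.  41. 103. -11.  66. -14.]
```

```bash
python3 -m pendant '{"xyz":[[0,0,0],[0,0,0]],"turn":[-0.05,0]}'
python3 st.py
python3 - <<'E'
from h import *
save("scene","e1",(250,190,350,265),8)
E
```

```text
time_s: 30.3
tool_pos: [0.5649, -0.0272, 0.0962]
tool_rot: [-83.2, 89.0, 161.0]
force: [-0.0, -0.6, 0.6]
grip_width: 0.0625
t30.30 pos [ 0.5649 -0.0272  0.0962] yaw-25.9 x [-0.017   0.0059 -0.9998] F [-0.  -0.6  0.6] M [-0.15  0.07 -0.04] w0.0625 q [-35.  16.  41. 103. -12.  66. -16.]
```

View pics/e1.png

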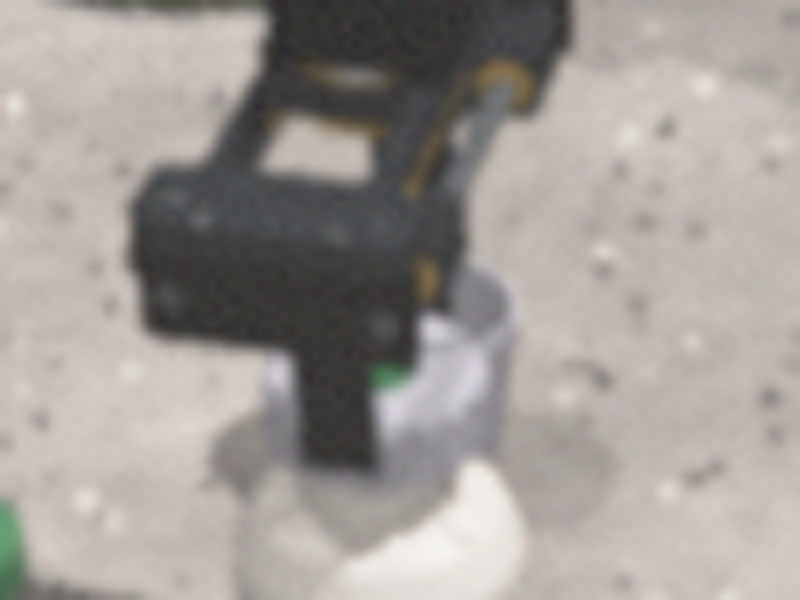

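Nothing unusual, though the bars are hidden. Continuing.

```bash
python3 -m pendant '{"xyz":[[0,0,0],[0,0,0]],"turn":[-0.05,0]}'
python3 st.py
python3 -m pendant '{"xyz":[[0,0,0],[0,0,0]],"turn":[-0.05,0]}'
python3 st.py
```

```text
time_s: 30.6
tool_pos: [0.565, -0.0271, 0.0962]
tool_rot: [-83.5, 89.0, 157.9]
force: [0.3, -1.1, 0.2]
grip_width: 0.0626
t30.60 pos [ 0.565  -0.0271  0.0962] yaw-28.6 x [-0.0166  0.0067 -0.9998] F [ 0.3 -1.1  0.2] M [-0.21  0.05 -0.04] w0.0626 q [-35.  16.  41. 103. -12.  66. -19.]
time_s: 30.85
tool_pos: [0.565, -0.027, 0.0962]
tool_rot: [-83.7, 89.0, 155.0]
force: [-0.6, -0.6, 0.6]
grip_width: 0.0628
t30.85 pos [ 0.565  -0.027   0.0962] yaw-31.3 x [-0.0162  0.0076 -0.9998] F [-0.6 -0.6  0.6] M [-0.18  0.01  0.02] w0.0628 q [-36.  16.  42. 103. -12.  66. -21.]
```

```bash
python3 -m pendant '{"xyz":[[0,0,0],[0,0,0]],"turn":[-0.05,0]}'
python3 st.py
```

```text
time_s: 31.1
tool_pos: [0.5648, -0.0269, 0.0961]
tool_rot: [-83.0, 89.0, 153.1]
force: [0.3, 0.4, -0.1]
grip_width: 0.0627
t31.10 pos [ 0.5648 -0.0269  0.0961] yaw-33.9 x [-0.0162  0.0082 -0.9998] F [ 0.3  0.4 -0.1] M [-0.18 -0.   -0.02] w0.0627 q [-36.  16.  42. 103. -12.  66. -24.]
```

```bash
python3 -m pendant '{"xyz":[[0,0,0],[0,0,0]],"turn":[-0.05,0]}'
python3 st.py
```

```text
time_s: 31.35
tool_pos: [0.5647, -0.027, 0.0959]
tool_rot: [-81.9, 89.0, 151.5]
force: [0.5, -0.0, -0.2]
grip_width: 0.0629
t31.35 pos [ 0.5647 -0.027   0.0959] yaw-36.6 x [-0.0159  0.0086 -0.9998] F [ 0.5 -0.  -0.2] M [-0.17  0.   -0.04] w0.0629 q [-36.  16.  43. 103. -12.  66. -26.]
```

```bash
python3 -m pendant '{"xyz":[[0,0,0],[0,0,0]],"turn":[-0.05,0]}'
python3 st.py
```

```text
time_s: 31.6
tool_pos: [0.5646, -0.0272, 0.0958]
tool_rot: [-80.4, 89.0, 150.4]
force: [0.1, -0.5, -1.9]
grip_width: 0.0627
t31.60 pos [ 0.5646 -0.0272  0.0958] yaw-39.3 x [-0.0157  0.0089 -0.9998] F [ 0.1 -0.5 -1.9] M [-0.24 -0.02 -0.03] w0.0627 q [-37.  16.  43. 103. -12.  66. -29.]
```

```bash
python3 -m pendant '{"xyz":[[0,0,0],[0,0,0]],"turn":[-0.05,0]}'
python3 st.py
```

```text
time_s: 31.85
tool_pos: [0.5645, -0.0273, 0.0956]
tool_rot: [-78.7, 89.0, 149.4]
force: [1.3, 0.5, -0.7]
grip_width: 0.0629
t31.85 pos [ 0.5645 -0.0273  0.0956] yaw-41.9 x [-0.0156  0.0092 -0.9998] F [ 1.3  0.5 -0.7] M [-0.19 -0.02 -0.04] w0.0629 q [-37.  16.  43. 103. -13.  66. -31.]
```

```bash
python3 -m pendant '{"xyz":[[0,0,0],[0,0,0]],"turn":[-0.05,0]}'
python3 st.py
```

```text
time_s: 32.1
tool_pos: [0.5643, -0.0275, 0.0954]
tool_rot: [-77.0, 89.0, 148.5]
force: [-0.6, -0.4, -1.3]
grip_width: 0.0627
t32.10 pos [ 0.5643 -0.0275  0.0954] yaw-44.6 x [-0.0154  0.0095 -0.9998] F [-0.6 -0.4 -1.3] M [-0.21 -0.05 -0.06] w0.0627 q [-37.  16.  44. 103. -13.  66. -34.]
```

```bash
python3 -m pendant '{"xyz":[[0,0,0],[0,0,0]],"turn":[-0.05,0]}'
python3 st.py
```

```text
time_s: 32.35
tool_pos: [0.5642, -0.0275, 0.0951]
tool_rot: [-75.4, 89.0, 147.4]
force: [0.1, -0.8, -1.7]
grip_width: 0.0631
t32.35 pos [ 0.5642 -0.0275  0.0951] yaw-47.2 x [-0.0153  0.0098 -0.9998] F [ 0.1 -0.8 -1.7] M [-0.18 -0.05 -0.03] w0.0631 q [-38.  16.  44. 103. -13.  66. -36.]
```

```bash
python3 -m pendant '{"xyz":[[0,0,0]],"turn":[-0.03]}'
python3 st.py
python3 -m pendant '{"xyz":[[0,0,0]],"turn":[-0.03]}'
python3 st.py
python3 -m pendant '{"xyz":[[0,0,0]],"turn":[0]}'
python3 st.py
python3 -m pendant '{"xyz":[[0,0,0]],"turn":[0]}'
python3 st.py
```

```text
time_s: 32.48
tool_pos: [0.5641, -0.0276, 0.0951]
tool_rot: [-74.1, 89.0, 147.0]
force: [0.4, -1.0, -1.4]
grip_width: 0.0625
t32.48 pos [ 0.5641 -0.0276  0.0951] yaw-48.9 x [-0.0152  0.0099 -0.9998] F [ 0.4 -1.  -1.4] M [-0.34  0.05  0.57] w0.0625 q [-38.  16.  45. 103. -13.  66. -38.]
time_s: 32.6
tool_pos: [0.5641, -0.0276, 0.095]
tool_rot: [-73.1, 89.0, 146.3]
force: [0.7, -1.0, -2.5]
grip_width: 0.0625
t32.60 pos [ 0.5641 -0.0276  0.095 ] yaw-50.6 x [-0.015   0.01   -0.9998] F [ 0.7 -1.  -2.5] M [-0.36 -0.03  0.7 ] w0.0625 q [-38.  16.  45. 104. -13.  66. -39.]
time_s: 32.72
tool_pos: [0.564, -0.0276, 0.0949]
tool_rot: [-72.8, 89.0, 146.6]
force: [0.7, 0.5, -2.1]
grip_width: 0.0629
t32.73 pos [ 0.564  -0.0276  0.0949] yaw-50.6 x [-0.0151  0.01   -0.9998] F [ 0.7  0.5 -2.1] M [-0.32 -0.06  0.26] w0.0629 q [-38.  16.  45. 104. -13.  66. -39.]
time_s: 32.85
tool_pos: [0.564, -0.0276, 0.0949]
tool_rot: [-73.2, 89.0, 146.2]
force: [-0.0, -0.8, -2.5]
grip_width: 0.0627
t32.85 pos [ 0.564  -0.0276  0.0949] yaw-50.6 x [-0.015   0.0101 -0.9998] F [-0.  -0.8 -2.5] M [-0.29 -0.01  0.19] w0.0627 q [-38.  16.  45. 104. -13.  66. -39.]
```

```bash
python3 -m pendant '{"xyz":[[0,0,0.0003],[0,0,0.0003],[0,0,0.0003],[0,0,0.0002],[0,0,0.0002]],"turn":[0.06,0.08,0.12,0.12,0.12]}'
python3 st.py
python3 -m pendant '{"xyz":[[0,0,0],[0,0,0]],"turn":[0.05,0]}'
python3 st.py
python3 -m pendant '{"xyz":[[0,0,0]],"turn":[-0.03]}'
python3 st.py
python3 -m pendant '{"xyz":[[0,0,0]],"turn":[-0.03]}'
python3 st.py
python3 -m pendant '{"xyz":[[0,0,0]],"turn":[-0.03]}'
python3 st.py
```

```text
time_s: 33.48
tool_pos: [0.5643, -0.0269, 0.0966]
tool_rot: [-83.7, 88.9, 164.9]
force: [-0.2, 0.2, -2.4]
grip_width: 0.063
t33.48 pos [ 0.5643 -0.0269  0.0966] yaw-21.4 x [-0.0181  0.0049 -0.9998] F [-0.2  0.2 -2.4] M [-0.1   0.09  0.04] w0.0630 q [-34.  16.  40. 103. -11.  66. -12.]
time_s: 33.72
tool_pos: [0.5639, -0.0264, 0.0966]
tool_rot: [-87.5, 88.9, 164.0]
force: [-0.1, 0.0, -2.3]
grip_width: 0.0629
t33.73 pos [ 0.5639 -0.0264  0.0966] yaw-18.5 x [-0.019   0.0055 -0.9998] F [-0.1  0.  -2.3] M [-0.12  0.06 -0.02] w0.0629 q [-34.  16.  40. 103. -11.  66.  -9.]
time_s: 33.85
tool_pos: [0.5639, -0.0263, 0.0966]
tool_rot: [-88.0, 88.9, 161.6]
force: [0.6, -0.3, -1.7]
grip_width: 0.0625
t33.85 pos [ 0.5639 -0.0263  0.0966] yaw-20.4 x [-0.019   0.0063 -0.9998] F [ 0.6 -0.3 -1.7] M [-0.18 -0.05 -0.02] w0.0625 q [-34.  16.  40. 103. -11.  66. -11.]
time_s: 33.98
tool_pos: [0.5638, -0.0263, 0.0966]
tool_rot: [-88.3, 88.8, 159.4]
force: [0.1, -0.4, -1.7]
grip_width: 0.0629
t33.98 pos [ 0.5638 -0.0263  0.0966] yaw-22.3 x [-0.0189  0.0071 -0.9998] F [ 0.1 -0.4 -1.7] M [-0.07  0.07 -0.04] w0.0629 q [-34.  16.  40. 103. -11.  66. -13.]
time_s: 34.1
tool_pos: [0.5638, -0.0262, 0.0966]
tool_rot: [-88.5, 88.8, 157.3]
force: [0.2, -0.5, -1.6]
grip_width: 0.0627
t34.10 pos [ 0.5638 -0.0262  0.0966] yaw-24.2 x [-0.0187  0.0078 -0.9998] F [ 0.2 -0.5 -1.6] M [-0.11  0.09  0.02] w0.0627 q [-35.  16.  41. 103. -11.  66. -14.]
```

```bash
python3 -m pendant '{"xyz":[[0,0,-0.0006]],"turn":[-0.03]}'
python3 st.py
python3 -m pendant '{"xyz":[[0,0,-0.0003]],"turn":[-0.03]}'
python3 st.py
python3 -m pendant '{"xyz":[[0,0,0]],"turn":[-0.03]}'
python3 st.py
python3 -m pendant '{"xyz":[[0,0,0]],"turn":[-0.03]}'
python3 st.py
python3 -m pendant '{"xyz":[[0,0,0]],"turn":[-0.03]}'
python3 st.py
```

```text
time_s: 34.22
tool_pos: [0.564, -0.0261, 0.0961]
tool_rot: [-89.5, 88.9, 154.5]
force: [-0.7, -0.3, -0.2]
grip_width: 0.0628
t34.23 pos [ 0.564  -0.0261  0.0961] yaw-26.0 x [-0.018   0.0086 -0.9998] F [-0.7 -0.3 -0.2] M [-0.12  0.15 -0.01] w0.0628 q [-35.  16.  41. 103. -12.  66. -16.]
time_s: 34.35
tool_pos: [0.5642, -0.026, 0.0961]
tool_rot: [-90.5, 88.9, 151.7]
force: [-0.1, 0.4, -0.0]
grip_width: 0.0628
t34.35 pos [ 0.5642 -0.026   0.0961] yaw-27.9 x [-0.0174  0.0094 -0.9998] F [-0.1  0.4 -0. ] M [-0.06  0.11  0.01] w0.0628 q [-35.  16.  41. 103. -12.  66. -18.]
time_s: 34.48
tool_pos: [0.5644, -0.026, 0.0963]
tool_rot: [-91.0, 88.9, 149.3]
force: [-0.2, -0.5, -0.4]
grip_width: 0.0629
t34.48 pos [ 0.5644 -0.026   0.0963] yaw-29.7 x [-0.0166  0.0099 -0.9998] F [-0.2 -0.5 -0.4] M [-0.13 -0.01 -0.01] w0.0629 q [-35.  16.  41. 103. -12.  66. -20.]
time_s: 34.6
tool_pos: [0.5645, -0.0261, 0.0963]
tool_rot: [-90.9, 88.9, 147.5]
force: [0.5, -0.6, -1.4]
grip_width: 0.0627
t34.60 pos [ 0.5645 -0.0261  0.0963] yaw-31.5 x [-0.016   0.0102 -0.9998] F [ 0.5 -0.6 -1.4] M [-0.24 -0.03  0.  ] w0.0627 q [-35.  16.  42. 103. -12.  66. -21.]
time_s: 34.72
tool_pos: [0.5647, -0.0263, 0.0963]
tool_rot: [-90.8, 88.9, 145.8]
force: [0.9, 0.0, -1.6]
grip_width: 0.0627
t34.73 pos [ 0.5647 -0.0263  0.0963] yaw-33.4 x [-0.0152  0.0103 -0.9998] F [ 0.9  0.  -1.6] M [-0.31 -0.11  0.06] w0.0627 q [-36.  16.  42. 103. -12.  66. -23.]
```

```bash
python3 -m pendant '{"xyz":[[0,0,0]],"turn":[-0.03]}'
python3 st.py
python3 -m pendant '{"xyz":[[0,0,0]],"turn":[-0.03]}'
python3 st.py
python3 -m pendant '{"xyz":[[0,0,0]],"turn":[-0.03]}'
python3 st.py
python3 -m pendant '{"xyz":[[0,0,0]],"turn":[-0.03]}'
python3 st.py
```

```text
time_s: 34.85
tool_pos: [0.5647, -0.0266, 0.0961]
tool_rot: [-89.8, 89.0, 144.9]
force: [0.4, 0.1, -2.4]
grip_width: 0.062
t34.85 pos [ 0.5647 -0.0266  0.0961] yaw-35.2 x [-0.0148  0.0104 -0.9998] F [ 0.4  0.1 -2.4] M [-0.28 -0.14  0.1 ] w0.0620 q [-36.  16.  42. 103. -12.  66. -25.]
time_s: 34.98
tool_pos: [0.5648, -0.0268, 0.0961]
tool_rot: [-89.3, 89.0, 143.6]
force: [1.3, -1.7, -2.6]
grip_width: 0.0627
t34.98 pos [ 0.5648 -0.0268  0.0961] yaw-37.1 x [-0.0143  0.0105 -0.9998] F [ 1.3 -1.7 -2.6] M [-0.38 -0.16  0.22] w0.0627 q [-36.  16.  43. 103. -12.  66. -27.]
time_s: 35.1
tool_pos: [0.5647, -0.0269, 0.096]
tool_rot: [-88.2, 89.0, 142.9]
force: [0.9, 0.2, -2.6]
grip_width: 0.0627
t35.10 pos [ 0.5647 -0.0269  0.096 ] yaw-38.9 x [-0.0141  0.0107 -0.9998] F [ 0.9  0.2 -2.6] M [-0.38 -0.11  0.16] w0.0627 q [-36.  16.  43. 103. -12.  66. -28.]
time_s: 35.22
tool_pos: [0.5646, -0.027, 0.0958]
tool_rot: [-86.7, 89.0, 142.6]
force: [1.0, -0.6, -1.8]
grip_width: 0.0628
t35.23 pos [ 0.5646 -0.027   0.0958] yaw-40.7 x [-0.0141  0.0108 -0.9998] F [ 1.  -0.6 -1.8] M [-0.38 -0.13  0.24] w0.0628 q [-37.  16.  43. 103. -13.  66. -30.]
```

```bash
python3 -m pendant '{"xyz":[[0,0,0]],"turn":[-0.03]}'
python3 st.py
python3 -m pendant '{"xyz":[[0,0,0]],"turn":[-0.03]}'
python3 st.py
python3 -m pendant '{"xyz":[[0,0,0]],"turn":[-0.03]}'
python3 st.py
python3 -m pendant '{"xyz":[[0,0,0]],"turn":[-0.03]}'
python3 st.py
python3 -m pendant '{"xyz":[[0,0,0]],"turn":[-0.03]}'
python3 st.py
```

```text
time_s: 35.35
tool_pos: [0.5645, -0.0271, 0.0957]
tool_rot: [-85.7, 89.0, 141.8]
force: [1.1, -1.5, -2.9]
grip_width: 0.063
t35.35 pos [ 0.5645 -0.0271  0.0957] yaw-42.5 x [-0.0139  0.0109 -0.9998] F [ 1.1 -1.5 -2.9] M [-0.46 -0.12  0.34] w0.0630 q [-37.  16.  43. 103. -13.  66. -32.]
time_s: 35.48
tool_pos: [0.5644, -0.0272, 0.0956]
tool_rot: [-84.5, 89.0, 141.1]
force: [0.9, -1.8, -3.8]
grip_width: 0.063
t35.48 pos [ 0.5644 -0.0272  0.0956] yaw-44.4 x [-0.0138  0.0111 -0.9998] F [ 0.9 -1.8 -3.8] M [-0.44 -0.17  0.42] w0.0630 q [-37.  16.  44. 103. -13.  66. -33.]
time_s: 35.6
tool_pos: [0.5643, -0.0273, 0.0954]
tool_rot: [-83.4, 89.0, 140.5]
force: [1.5, -0.8, -3.6]
grip_width: 0.0629
t35.60 pos [ 0.5643 -0.0273  0.0954] yaw-46.2 x [-0.0136  0.0112 -0.9998] F [ 1.5 -0.8 -3.6] M [-0.47 -0.12  0.53] w0.0629 q [-37.  16.  44. 104. -13.  66. -35.]
time_s: 35.72
tool_pos: [0.5643, -0.0273, 0.0953]
tool_rot: [-82.3, 89.0, 139.8]
force: [1.5, -0.5, -4.5]
grip_width: 0.0624
t35.73 pos [ 0.5643 -0.0273  0.0953] yaw-48.0 x [-0.0134  0.0113 -0.9998] F [ 1.5 -0.5 -4.5] M [-0.5  -0.18  0.6 ] w0.0624 q [-38.  16.  44. 104. -13.  66. -37.]
time_s: 35.85
tool_pos: [0.5642, -0.0273, 0.0951]
tool_rot: [-81.2, 89.0, 139.0]
force: [1.5, -1.8, -4.1]
grip_width: 0.0631
t35.85 pos [ 0.5642 -0.0273  0.0951] yaw-49.8 x [-0.0132  0.0115 -0.9998] F [ 1.5 -1.8 -4.1] M [-0.48 -0.26  0.65] w0.0631 q [-38.  16.  45. 104. -13.  66. -39.]
```

```bash
python3 -m pendant '{"xyz":[[0,0,0]],"turn":[-0.03]}'
python3 st.py
python3 -m pendant '{"xyz":[[0,0,0],[0,0,0],[0,0,0]],"turn":[0,0,0]}'
python3 st.py
python3 - <<'E'
from h import *
save("scene","f1",(250,190,350,265),8)
E
python3 -m pendant '{"xyz":[[0,0,0],[0,0,0],[0,0,0]],"turn":[0,0,0]}' 1
python3 st.py
```

```text
time_s: 35.98
tool_pos: [0.5641, -0.0273, 0.095]
tool_rot: [-80.5, 89.0, 137.9]
force: [1.3, -1.3, -5.3]
grip_width: 0.063
t35.98 pos [ 0.5641 -0.0273  0.095 ] yaw-51.6 x [-0.0129  0.0117 -0.9998] F [ 1.3 -1.3 -5.3] M [-0.49 -0.23  0.79] w0.0630 q [-38.  16.  45. 104. -13.  66. -40.]
time_s: 36.35
tool_pos: [0.5641, -0.0273, 0.0949]
tool_rot: [-81.6, 89.0, 136.7]
force: [0.4, -0.6, -4.8]
grip_width: 0.063
t36.35 pos [ 0.5641 -0.0273  0.0949] yaw-51.7 x [-0.0128  0.0121 -0.9998] F [ 0.4 -0.6 -4.8] M [-0.39 -0.24  0.33] w0.0630 q [-38.  16.  45. 104. -13.  66. -40.]
time_s: 36.78
tool_pos: [0.5647, -0.0262, 0.0963]
tool_rot: [-89.8, 88.9, 128.4]
force: [0.2, 0.2, -0.2]
grip_width: 0.0831
t36.77 pos [ 0.5647 -0.0262  0.0963] yaw-51.8 x [-0.0118  0.0149 -0.9998] F [ 0.2  0.2 -0.2] M [-0.16  0.1  -0.  ] w0.0831 q [-38.  16.  45. 104. -13.  66. -40.]
```

```bash
python3 -m pendant '{"xyz":[[0,0,0.01],[0,0,0.03],[0,0,0.04],[0,0,0.04],[-0.01,0.05,0],[-0.02,0.06,0],[-0.02,0.06,0],[-0.01,0.06,0],[0,0.02,0],[0,0,0]],"turn":[0,0,0,0,0,0,0,0,0,0]}'
python3 st.py
python3 - <<'E'
from h import *
I=read_camera("top");S=read_camera("scene")
cv2.imwrite("pics/g0.png",I[:,:,::-1])
a=cv2.resize(I[235:285,305:355],(400,400),interpolation=2);b=cv2.resize(S[215:265,270:320],(400,400),interpolation=2)
cv2.imwrite("pics/g1.png",np.hstack([a,b])[:,:,::-1])
for c in("top","scene"):
  for n in("ring","ring_top","ring_lug","disc_knob","cup"):
    for r in pinpoint(c,n)[:2]: print(c,n,round(r["score"],2),w(c,r["at"]).round(4))
E
```

```text
time_s: 38.02
tool_pos: [0.5034, 0.2277, 0.2296]
tool_rot: [-121.8, 88.8, 96.0]
force: [0.1, -0.9, 0.0]
grip_width: 0.0874
t38.02 pos [0.5034 0.2277 0.2296] yaw-52.2 x [-0.0021  0.0203 -0.9998] F [ 0.1 -0.9  0. ] M [-0.15  0.13 -0.04] w0.0874 q [-59.   6.  36.  96.  -4.  79. -75.]
top ring 0.76 [ 0.5633 -0.0324  0.1019]
top ring_top 0.83 [ 0.5675 -0.0282  0.1275]
top ring_lug 0.87 [ 0.5686 -0.0011  0.1076]
top disc_knob 0.8 [ 0.4682 -0.1575  0.0327]
top disc_knob 0.55 [ 0.5298 -0.2408  0.0213]
top cup 0.65 [0.7098 0.1798 0.001 ]
top cup 0.61 [0.4255 0.008  0.0013]
scene ring 0.96 [ 0.5618 -0.0322  0.1055]
scene ring_top 0.84 [ 0.5642 -0.0288  0.1285]
scene ring_lug 0.7 [ 0.5687 -0.0039  0.1026]
scene disc_knob 0.94 [ 0.4715 -0.1518  0.0293]
scene disc_knob 0.7 [ 0.5294 -0.2433  0.0177]
scene cup 0.59 [ 0.4256  0.0019 -0.0014]
```

View pics/g1.png

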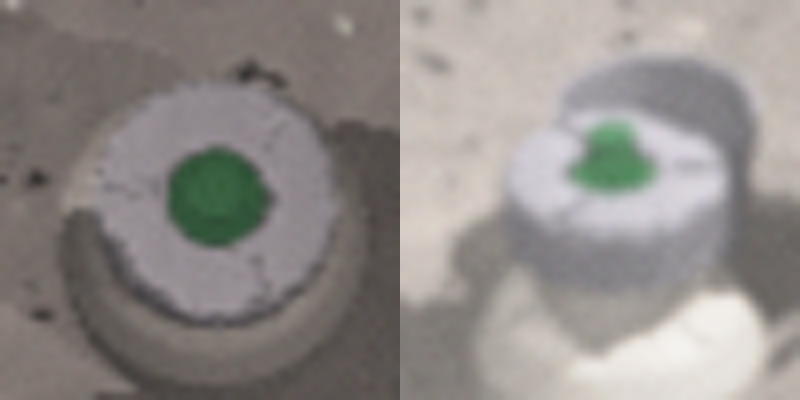

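View pics/g0.png

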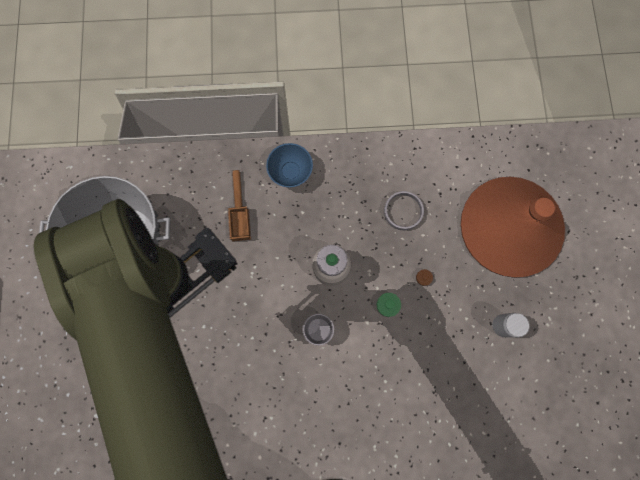

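```bash
python3 - <<'E'
from h import *
print(sign_off())
E
```

```text
the job is handed in; nothing more can be done
None
```

I closed the jar with the small green disc and the steel screw ring and handed the job in at about 38 s. No verdict was reported. The clamping force on the glass is worked out indirectly, not measured.

- **Disc:** I picked it by the knob and set it in the mouth, where it met the seat at about 4 N, then let go. The top camera shows it centred in the mouth.
- **Ring:** It dropped through the gaps without contact and rested on the glass about where expected. It turned freely for about 63° and then bit. I stopped about 18° past the bite, where the ring had gone down about 1.3 mm, which puts the glass at about 12–13 N.
- **Extra step:** After first tightening, I backed the ring off about 30° and tightened it again. This confirmed the bite angle from the torque during motion: about 0 when free, rising to 0.7–0.8 N m at the end.
- **Last checks:** The ring sits flat with the knob through its hole. Its final yaw of about 80–82° matches the commanded 82°, so the fingers did not slip on it. The wrist force is near zero, the arm is clear, and the other items appear in place.

**What went wrong or disagreed:**
- The reported tool height read about 17 mm lower than the fingertips in the pictures. Because of that, the first attempt on the knob closed on air and I corrected from the camera.
- The tool tilted by up to about 1.5° during fast moves. I let the ring settle and regrasped it before screwing.
- The torque was higher than I would expect for 12 N with ordinary friction. I went by the angle past the bite and how far the ring had gone down instead.

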